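# Change the cassettes of a hand-pumped filtration unit and pump it up

### The arm

A 6-joint arm with a two-finger parallel gripper is mounted at the origin on a cart in front of the work surface, level with it; the furniture and walls round the work are solid. World frame = base frame: x ahead of the robot, y to its left, z up, the work surface at z = 0. Lengths are in m, angles in rad, forces in N, time in s.
With the tool pointing down it reaches from about 0.375 to 0.9 m from the base axis. Payload 3.1 kg.
Tool frame: the origin (TCP) lies between the finger pads; the fingertips stand 22 mm ahead of it and the grasp point (between the pads) lies 3 mm ahead of it; z points along the fingers, y is the direction in which the jaws open and shut (so a half turn about z gives the same grasp; the last joint's range is limited). The gripper opens to 87 mm and grips with 3 to 60 N. Pads are 19 mm wide; open, the fingers measure 117 mm over their backs; the gripper's body (75 mm by 190 mm) begins 51 mm behind the grasp point.
Start: joints at [-1.373, 0.527, 1.433, -0, 1.181, -0.178], TCP at [0.23, -0.581, 0.245] pointing down, gripper open.
Joint ranges: [-3.08, 3.08], [-0.75, 2.2], [0.22, 2.44], [-1.43, 4.57], [0, 2.65], [-2.85, 2.85]. Speed limits (rad/s): [2.79, 2.79, 3.14, 3.14, 3.14, 3.14].

### API

Orientations are given as a unit quaternion [x, y, z, w].
In Python, from rig import get_obs, camera, get_calibration, hand_in, search_frame gives the robot as it stands.
- The arm moves only by the shell command python3 -m jog 'ROWS' [FORCE]. ROWS is JSON, a list of rows, each an object with "grip": the closure in counts, from 0 (fully open) to 255 (shut); "travel": the shift along the world's x, y, z in cm, a list of three; "twist": the turn about the world's z in degrees. A call has 1 to 8 rows; each row shifts and turns the commanded pose from where the row before left it; what a row does not reach is not made up. A row lasts 1/10 s, in which the tool goes at most 50 mm and 8.59 degrees, less where a joint would pass 70% of its speed; a pose out of reach is approached as far as the arm can. A call is refused whole if a number of a shift passes 5 or a number of a turn 8.59, either way. A call with a gripper value outside its range is refused whole. The fingers move at their own pace and stop on an object; FORCE is the grip in N (left out, the last holds). Time passes only in rows, so rows that do not move let the fingers close. It gives the time, the measured TCP pose, the force and the opening at its end, in the units of the state.
- get_obs(): the state, without advancing time (a new reading comes with each control period).
- camera(name): name is "scene" or "top" or "wrist"; returns the picture (420x560x3 uint8, red, green, blue); there is no depth.
- get_calibration(name): a dict with "fx", "fy", "cx", "cy" (pixels), "k1" (the pictures are not rectified: a ray, as slopes to the right and down, at radius r is drawn at 1 + k1 r^2 times it, then the intrinsics apply), "R" (3x3) and "t" (3): a world point X has camera coordinates R X + t; the wrist camera has in their place "T_tool_cam" (4x4, takes a point from camera to tool coordinates, whose origin is the TCP and whose axes are the flange's). Camera axes: x right, y down, z forward; pixel columns grow to the right and rows downward; lengths in m; the calibration is good to about 2 mm. A picture is of the moment at which its call begins: read the wrist's pose just before it. get_calibration takes no time and is no camera call.
- hand_in(): hands the job in, once; it reports no verdict.
Trained networks look in the newest picture that a camera, given by its name, has taken for a name from the list of things; names that differ only in an ending like _2 or _b are one class to them, and where a whole thing is asked for, a point or a joint stands for the part that bears it (a point fixed in the world has none). Each returns a list of dicts, best first, with "p" (0 to 1); they miss things now and then, are a little off and sometimes report something else, mostly with a low value. They report only what shows in the picture. A call takes as long as a camera call. They do not tell look-alikes from the thing itself.
- search_frame(target, camera): "at" ([x, y, z] in m, in world coordinates, good to about 4 mm: the middle of the surface that is visible of it).
The state is a dict: "time": time; "q": joint angles; "joint_velocities": joint speeds; "joint_torque": joint torques, N m; "position": TCP position; "tool_rot": TCP orientation; "ft_force": force on the tool from outside, world axes, zero at the start; "moment": the same for the moment, N m; "grip_width": finger opening in m.
Only numpy, scipy, OpenCV 4.12 (cv2) and the standard library are available. Lean on these libraries where they do the work, as an engineer would, in place of code of your own. Each camera call takes 0.05 s, during which the arm holds its last target. There are 200 camera calls.

### The job

Change the filters of the filtration unit: free each used cassette (brown windows, grey fin) by pressing down the orange paddle of the latch hidden under its front so that it pops up, then lift it out and put it in the grey tray, and click every fresh cassette (blue fin) standing on the bench fully home into any free bay, front to the front. When all are changed, work the pump lever in full strokes until the gauge needle stands in the green, and let the lever come back up. Never pull a cassette out against its latch, and leave the glassware and other things on the bench where they are.

Things in the scene. Friction and masses are not known exactly. Their poses are not given: they have to be found in the camera images.
- unit: White hand-pumped filtration unit on a steel base, 150 x 475, fixed. Origin at bench level under the middle bay; front -x, y to its left. Three open-topped bays 80 apart in y hold cassettes (walls 55 high, sloped lead-in 5 mm, then 1.5 mm play all round; a slot in front takes the ledge, so front to front). Pump housing right of them (unit y -200 to -280, 151 high), gauge on top to z 215.
- bay0_seat (a point): Centre of the left bay, where the origin of a fully seated, latched cassette lies (23 mm above the bench); axes as the unit's. A sprung plate pushes the cassette up with 3 to 5 N: freed, it rises 9 mm and stays there, loose. Pushed down with about 10 N (at most 15) to 1 to 3 mm below its seat it clicks under the latch by itself, and let go rests at this point.
- paddle0 (a point): Pressing point on top of the left bay's orange release paddle, 69 mm in front of the bay's centre, 38 mm above the bench at rest. The smooth paddle, 38 (x) x 32 (y), juts 37 mm out from under the head of a seated cassette. Press straight down 14 to 16 mm here (4 to 8 N; it swings forward up to 7 mm meanwhile; firm stop at about 18 mm), then let go.
- latch0: The left bay's spring latch, an orange rocker with paddle and hook; origin on its pivot, 33 mm in front of the bay's centre, 20 mm above the bench. The hook, hidden under the cassette's head, grips over its ledge.
- bay1_seat (a point): Centre of the middle bay, where the origin of a fully seated, latched cassette lies (23 mm above the bench); axes as the unit's. A sprung plate pushes the cassette up with 3 to 5 N: freed, it rises 9 mm and stays there, loose. Pushed down with about 10 N (at most 15) to 1 to 3 mm below its seat it clicks under the latch by itself, and let go rests at this point.
- paddle1 (a point): Pressing point on top of the middle bay's orange release paddle, 69 mm in front of the bay's centre, 38 mm above the bench at rest. The smooth paddle, 38 (x) x 32 (y), juts 37 mm out from under the head of a seated cassette. Press straight down 14 to 16 mm here (4 to 8 N; it swings forward up to 7 mm meanwhile; firm stop at about 18 mm), then let go.
- latch1: The middle bay's spring latch, an orange rocker with paddle and hook; origin on its pivot, 33 mm in front of the bay's centre, 20 mm above the bench. The hook, hidden under the cassette's head, grips over its ledge.
- bay2_seat (a point): Centre of the right bay, where the origin of a fully seated, latched cassette lies (23 mm above the bench); axes as the unit's. A sprung plate pushes the cassette up with 3 to 5 N: freed, it rises 9 mm and stays there, loose. Pushed down with about 10 N (at most 15) to 1 to 3 mm below its seat it clicks under the latch by itself, and let go rests at this point.
- paddle2 (a point): Pressing point on top of the right bay's orange release paddle, 69 mm in front of the bay's centre, 38 mm above the bench at rest. The smooth paddle, 38 (x) x 32 (y), juts 37 mm out from under the head of a seated cassette. Press straight down 14 to 16 mm here (4 to 8 N; it swings forward up to 7 mm meanwhile; firm stop at about 18 mm), then let go.
- latch2: The right bay's spring latch, an orange rocker with paddle and hook; origin on its pivot, 33 mm in front of the bay's centre, 20 mm above the bench. The hook, hidden under the cassette's head, grips over its ledge.
- spent0: Used filter cassette, brown windows, grey fin, 0.08 to 0.15 kg; starts, if present, latched in the left bay. Origin under the centre of its foot, z up, front -x. Foot 56 (x) x 40 (y), z 0 to 36; ledge 24 wide, 7 out of the foot's front at z 6 to 14; head 46 wide, x -44 to 28, z 36 to 54; grip fin on top 40 (x) x 14 (y), z 54 to 80, centred at x = +2, to be pinched across y.
- spent1: Used cassette of the same shape as spent0; starts, if present, latched in the middle bay.
- spent2: Used cassette of the same shape as spent0; starts, if present, latched in the right bay.
- fresh0: Fresh cassette of the same shape as spent0, with pale blue windows and a blue fin; starts, if present, standing on the bench to the left of the unit, its front turned roughly to the robot.
- fresh1: Fresh cassette of the same shape as spent0, with pale blue windows and a blue fin; starts, if present, standing on the bench to the left of the unit, its front turned roughly to the robot.
- fresh2: Fresh cassette of the same shape as spent0, with pale blue windows and a blue fin; starts, if present, standing on the bench to the left of the unit, its front turned roughly to the robot.
- tray: Grey plastic waste tray to the right of the unit, loose, 0.8 kg, 150 (x) x 220 (y) x 34 outside, walls and floor 4 mm; origin at the centre of its underside. Three cassettes stand in it side by side, 65 mm apart along its y.
- lever_grip (a point): Pressing point on top of the pump lever's black grip (26 thick), 165 mm from the pivot; about 190 mm above the bench at rest, 77 mm at the end of a full stroke, nearly straight down (up to 10 mm to the front midway). The lever, 180 long, points to the front, right of the pump, at unit y -295; pivot at unit x +55, z 120.
- pump_lever (a joint): Pump lever angle: 0 up (rest), 0.70 fully down at a stop. A spring returns it; 4 N at the grip to start, about 10 N at the bottom. A ratchet inside counts full strokes (down past 0.65, then back up below 0.05); strokes shorter than about 0.4 gain nothing.
- gauge (a joint): Gauge needle, rad clockwise from the lower left end of the scale. Starts at 0.2 to 0.4; each full stroke adds about 0.5 on its way down; green sector 2.1 to 3.6; a relief valve stops it at about 3.4. It does not fall back.
- small_beaker_a: Small clear glass beaker, 57x61x82, a bystander.
- small_beaker_b: Small clear glass beaker, 60x64x82, a bystander.
- pen_marker: White and black marker pen lying on the bench, 136 long, 17 thick, a bystander.
- bulb: Red rubber suction bulb, 40x40x98, a bystander.
Not all that is in view belongs to the job. Leave any pink look-alike of the spent1 alone. Leave any purple look-alike of the spent0 alone.

How it is judged:
By the outcome, as a careful person would: the job done as asked, in the order asked, and still so for the second after the job is handed in, with the robot touching nothing.
Of spent0, spent1, spent2 only 2 to 3 are there at a start; the rules pass over those that are not, and their reading is None.
Of fresh0, fresh1, fresh2 only 1 to 2 are there at a start; the rules pass over those that are not, and their reading is None.
At some moment in a run one of tray may be knocked a few centimetres aside while the robot is not near it.
It also fails if it takes over 210 s, if anything falls off the work surface, if the arm or the gripper's body presses on something with over 40 N, if the wrist force passes 120 N, or if a joint passes its speed limit or range.

## Working session

There is one attempt and no reset: what is moved stays moved. The work goes in short steps, Python scripts to look and compute and a shell command to move; the robot and the scene stay as the last step left them, time stands still between calls to the robot, and variables do not carry over. Pictures are saved under pics/ and viewed, about 12 in all and at most 16, crops included, and the job is handed in when it is done.

```bash
ls; mkdir -p pics; cat > h.py <<'E'
import numpy as np, cv2
from rig import *
def snap(n,f):
    im=camera(n); cv2.imwrite('pics/'+f,im[:,:,::-1]); return im
def ray(n,u,v):
    c=get_calibration(n); d=np.array([(u-c['cx'])/c['fx'],(v-c['cy'])/c['fy']])
    s=d.copy()
    for _ in range(20): s=d/(1+c['k1']*(s@s))
    r=np.array([*s,1.])
    if 'R' in c:
        R=np.array(c['R']); return -R.T@np.array(c['t']), R.T@r
    from scipy.spatial.transform import Rotation as Ro
    o=get_obs(); T=np.array(c['T_tool_cam']); Q=Ro.from_quat(o['tool_rot']).as_matrix()
    return np.array(o['position'])+Q@T[:3,3], Q@T[:3,:3]@r
def pix(n,u,v,z):
    o,d=ray(n,u,v); return o+d*(z-o[2])/d[2]
def proj(n,X):
    c=get_calibration(n)
    if 'R' in c: p=np.array(c['R'])@X+np.array(c['t'])
    else:
        from scipy.spatial.transform import Rotation as Ro
        o=get_obs(); T=np.array(c['T_tool_cam']); Q=Ro.from_quat(o['tool_rot']).as_matrix()
        p=T[:3,:3].T@(Q.T@(np.array(X)-o['position'])-T[:3,3])
    s=p[:2]/p[2]; s=s*(1+c['k1']*(s@s)); return np.array([c['fx']*s[0]+c['cx'],c['fy']*s[1]+c['cy']])
E
python3 - <<'E'
from h import *
a=snap('top','top0.png'); b=snap('scene','scene0.png')
for n in ['unit','spent0','fresh0','tray','latch0','paddle0','pump_lever','lever_grip','gauge','small_beaker_a','pen_marker','bulb']:
  for c in ['top','scene']:
    print(n,c,[(np.round(r['at'],3).tolist(),round(r['p'],2),proj(c,r['at']).round().tolist()) for r in search_frame(n,c)])
o=get_obs();print(o['time'],o['position'],o['tool_rot'],o['ft_force'],o['grip_width'])
print(get_calibration('wrist'))
E
```

```text
pics
unit top [([0.619, 0.006, 0.034], 0.59, [264.0, 185.0]), ([0.603, 0.221, 0.073], 0.18, [195.0, 190.0])]
unit scene [([0.555, 0.067, 0.034], 0.74, [261.0, 262.0]), ([0.397, 0.401, 0.054], 0.72, [237.0, 385.0])]
spent0 top [([0.603, 0.22, 0.075], 0.87, [196.0, 189.0]), ([0.454, 0.292, 0.055], 0.78, [174.0, 238.0]), ([0.345, 0.256, 0.054], 0.72, [185.0, 272.0]), ([0.602, 0.137, 0.08], 0.67, [222.0, 190.0]), ([0.619, 0.005, 0.035], 0.57, [265.0, 185.0])]
spent0 scene [([0.448, 0.305, 0.054], 0.89, [243.0, 343.0]), ([0.34, 0.262, 0.053], 0.8, [288.0, 352.0]), ([0.598, 0.23, 0.076], 0.77, [213.0, 288.0]), ([0.599, 0.154, 0.079], 0.56, [230.0, 267.0]), ([0.394, 0.404, 0.054], 0.29, [237.0, 387.0])]
fresh0 top [([0.541, 0.366, 0.054], 0.9, [151.0, 210.0]), ([0.403, 0.386, 0.055], 0.56, [144.0, 254.0]), ([0.426, -0.368, 0.006], 0.54, [381.0, 243.0])]
fresh0 scene [([0.54, 0.384, 0.05], 0.74, [194.0, 349.0]), ([0.396, 0.4, 0.056], 0.59, [237.0, 385.0])]
tray top []
tray scene [([0.44, -0.36, 0.005], 0.83, [363.0, 193.0]), ([0.604, -0.01, 0.04], 0.72, [262.0, 235.0])]
latch0 top [([0.551, 
[... 1637 characters left out ...]
, 0.056], 0.61, [145.0, 253.0])]
bulb scene []
1.3 [ 0.22999484 -0.58110762  0.24454718] [ 9.82301913e-01  1.87304434e-01  4.56158629e-06 -2.14916922e-05] [-0.21854202 -0.52565625 -0.00362067] 0.08669905507169864
{'fx': 353.73928040439864, 'fy': 353.73928040439864, 'cx': 281.9488654357202, 'cy': 218.8827557640071, 'k1': -0.023946346122488534, 'T_tool_cam': array([[ 9.66599098e-05, -9.64709887e-01, -2.63315067e-01,
         7.15046503e-02],
       [ 9.99999720e-01, -1.02003959e-04,  7.40801172e-04,
        -5.82498127e-04],
       [-7.41517394e-04, -2.63315065e-01,  9.64709607e-01,
        -1.39087240e-01],
       [ 0.00000000e+00,  0.00000000e+00,  0.00000000e+00,
         1.00000000e+00]])}
```

```bash
python3 - <<'E'
import cv2
a=cv2.imread('pics/top0.png')[120:300,110:440]; b=cv2.imread('pics/scene0.png')[120:420,160:400]
cv2.imwrite('pics/topc.png',cv2.resize(a,None,fx=2.4,fy=2.4,interpolation=3)); cv2.imwrite('pics/scenec.png',cv2.resize(b,None,fx=2,fy=2,interpolation=3))
E
```

```text
(no output)
```

View pics/topc.png

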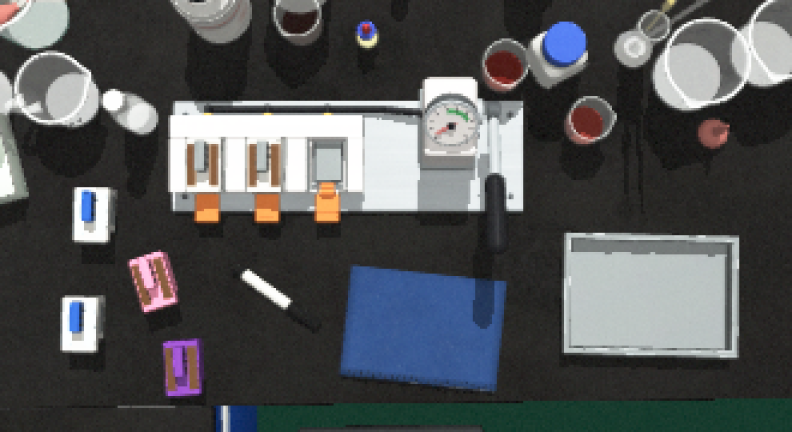

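View pics/scenec.png

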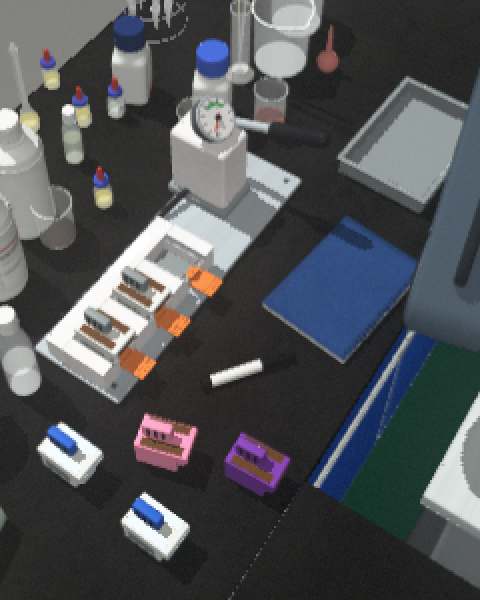

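Two used cassettes are in the left and middle bays (top crop 202,160 and 265,160). The right bay is empty. The fresh ones, white with blue fins, are at top crop (90,213) and (80,322). The pink (152,280) and purple (183,367) ones are decoys. I'll take a closer look with the wrist camera.

```bash
python3 -m jog '[{"grip":0,"travel":[2,3.5,2],"twist":-7.2},{"grip":0,"travel":[2,3.5,2],"twist":-7.2},{"grip":0,"travel":[2,4,2],"twist":-7.2},{"grip":0,"travel":[2,4.5,0],"twist":0},{"grip":0,"travel":[2,4.5,0],"twist":0},{"grip":0,"travel":[2,4.5,0],"twist":0},{"grip":0,"travel":[2,4.5,0],"twist":0},{"grip":0,"travel":[2,4.5,0],"twist":0}]'
python3 -m jog '[{"grip":0,"travel":[2,4.5,0],"twist":0},{"grip":0,"travel":[2,4.5,0],"twist":0},{"grip":0,"travel":[2,4.5,0],"twist":0},{"grip":0,"travel":[2,4.5,0],"twist":0},{"grip":0,"travel":[2,4.5,0],"twist":0},{"grip":0,"travel":[0,4.5,0],"twist":0},{"grip":0,"travel":[0,4.5,0],"twist":0},{"grip":0,"travel":[0,4.5,0],"twist":0}]'
python3 -m jog '[{"grip":255,"travel":[0,4,0],"twist":0},{"grip":255,"travel":[0,4,0],"twist":0},{"grip":255,"travel":[0,0,0],"twist":0},{"grip":255,"travel":[0,0,0],"twist":0},{"grip":255,"travel":[0,0,0],"twist":0}]'
python3 - <<'E'
from h import *
snap('wrist','w1.png')
o=get_obs();print(o['time'],o['position'],o['tool_rot'],o['grip_width'])
for n in ['unit','spent0','latch0','paddle0']:
    print(n,[(np.round(r['at'],3).tolist(),round(r['p'],2),proj('wrist',r['at']).round().tolist()) for r in search_frame(n,'wrist')])
E
```

```text
time: 2.1
position: [0.3905, -0.2444, 0.3049]
tool_rot: [1.0, -0.0, 0.0, 0.0]
ft_force: [0.1, -0.4, 0.0]
grip_width: 0.0873
time: 2.9
position: [0.4899, 0.1158, 0.3047]
tool_rot: [1.0, -0.0, 0.0, -0.0]
ft_force: [1.1, -0.3, -0.2]
grip_width: 0.0874
time: 3.4
position: [0.49, 0.193, 0.3045]
tool_rot: [1.0, -0.0, -0.0, 0.0]
ft_force: [-0.2, -0.7, 0.7]
grip_width: 0.0549
3.45 [0.49005591 0.19273806 0.30452425] [ 9.99999632e-01 -8.18555043e-04 -9.79317921e-05  2.36799907e-04] 0.05123745415545066
unit [([0.618, 0.06, 0.04], 0.71, [406.0, 68.0])]
spent0 [([0.334, 0.249, 0.058], 0.8, [236.0, 316.0]), ([0.462, 0.288, 0.053], 0.74, [198.0, 213.0]), ([0.602, 0.153, 0.076], 0.67, [323.0, 79.0]), ([0.604, 0.221, 0.08], 0.59, [252.0, 77.0])]
latch0 [([0.551, 0.065, 0.039], 0.9, [396.0, 133.0]), ([0.55, 0.228, 0.041], 0.89, [250.0, 134.0]), ([0.551, 0.149, 0.037], 0.85, [321.0, 132.0])]
paddle0 [([0.549, 0.226, 0.042], 0.88, [252.0, 134.0]), ([0.551, 0.145, 0.043], 0.83, [325.0, 132.0]), ([0.556, 0.063, 0.036], 0.68, [398.0, 128.0])]
```

View pics/w1.png

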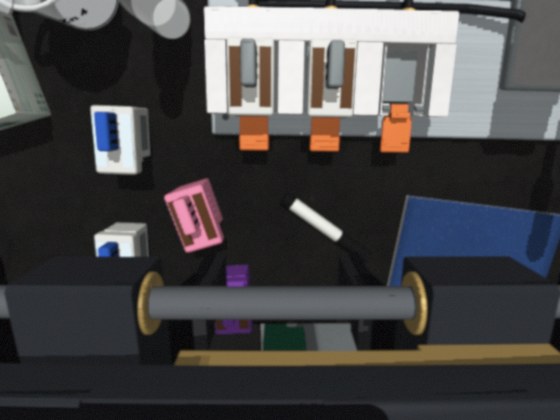

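The wrist view shows both used cassettes, with fins at (249,62) and (336,62). The paddles are at (254,132), (325,132) and (397,132), and the fresh ones at (118,138) and (122,240). I'll work out the unit's pose from these pixels.

```bash
python3 - <<'E'
from h import *
im=cv2.imread('pics/w1.png')
hsv=cv2.cvtColor(im,cv2.COLOR_BGR2HSV)
def blobs(m,mina):
    n,l,s,c=cv2.connectedComponentsWithStats(m.astype(np.uint8))
    return [(s[i],c[i],(l==i)) for i in range(1,n) if s[i][4]>mina]
m=(hsv[:,:,0]<15)&(hsv[:,:,1]>180)&(hsv[:,:,2]>150); m[250:]=0
P=[]
for s,c,l in blobs(m,200):
    r=cv2.minAreaRect(np.argwhere(l)[:,::-1].astype(np.float32)); 
    print('paddle',s.tolist(),c.round(1), pix('wrist',*c,0.038).round(4))
    x0,y0,w,h,_=s
    print('  left/right/front', pix('wrist',x0,y0+h-8,.038).round(4),pix('wrist',x0+w,y0+h-8,.038).round(4),pix('wrist',x0+w/2,y0+h,.038).round(4))
m=(hsv[:,:,0]>100)&(hsv[:,:,0]<130)&(hsv[:,:,1]>150)&(hsv[:,:,2]>120); m[:,300:]=0; m[262:]=0
for s,c,l in blobs(m,50): print('blue',s.tolist(),c.round(1),pix('wrist',*c,.080).round(4))
for u,v in [(207,112),(447,115),(205,10),(458,13)]: print('box',pix('wrist',u,v,.055).round(4))
for u,v,z in [(243,84,.103),(256,84,.103),(330,84,.103),(344,84,.103)]: print('fin front top',pix('wrist',u,v,z).round(4))
E
python3 - <<'E'
import cv2
b=cv2.imread('pics/w1.png')[0:265,85:285]
cv2.imwrite('pics/w1c.png',cv2.resize(b,None,fx=2.2*1,fy=2.2,interpolation=2))
E
```

```text
blue [95, 113, 15, 37, 430] [102.  130.9] [0.5544 0.3736 0.08  ]
blue [99, 243, 16, 14, 129] [105.1 250. ] [0.4273 0.3873 0.08  ]
box [0.5726 0.2718 0.055 ]
box [0.5695 0.0174 0.055 ]
box [0.6699 0.2686 0.055 ]
box [0.6677 0.0172 0.055 ]
fin front top [0.5956 0.2281 0.103 ]
fin front top [0.5955 0.2163 0.103 ]
fin front top [0.5954 0.1491 0.103 ]
fin front top [0.5954 0.1364 0.103 ]
```

View pics/w1c.png

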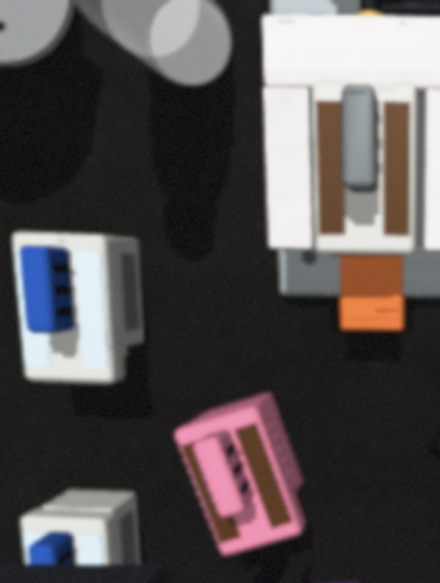

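```bash
python3 -m jog '[{"grip":255,"travel":[2.6,1.5,-5],"twist":0},{"grip":255,"travel":[2.7,1.4,-5],"twist":0},{"grip":255,"travel":[0,0,-5],"twist":0},{"grip":255,"travel":[0,0,-5],"twist":0},{"grip":255,"travel":[0,0,-2.9],"twist":0},{"grip":255,"travel":[0,0,0],"twist":0},{"grip":255,"travel":[0,0,0],"twist":0}]'
python3 -m jog '[{"grip":255,"travel":[0,0,-1],"twist":0},{"grip":255,"travel":[0,0,-0.5],"twist":0},{"grip":255,"travel":[0,0,-0.5],"twist":0},{"grip":255,"travel":[0,0,0],"twist":0}]'
python3 -m jog '[{"grip":255,"travel":[0,0,-0.4],"twist":0},{"grip":255,"travel":[0,0,-0.2],"twist":0},{"grip":255,"travel":[0,0,0],"twist":0},{"grip":255,"travel":[0,0,0],"twist":0}]'
python3 - <<'E'
from h import *
snap('wrist','w2.png')
E
```

```text
time: 4.35
position: [0.5359, 0.2183, 0.0902]
tool_rot: [1.0, -0.0, -0.0, 0.0]
ft_force: [0.1, 0.1, 0.3]
grip_width: 0.0002
time: 4.75
position: [0.5352, 0.2187, 0.07]
tool_rot: [1.0, -0.0, -0.0, 0.0]
ft_force: [0.9, -0.8, 0.7]
grip_width: 0.0004
time: 5.15
position: [0.5353, 0.2187, 0.0639]
tool_rot: [1.0, -0.0, -0.0, 0.0]
ft_force: [-0.4, 0.6, -0.1]
grip_width: 0.0003
```

View pics/w2.png

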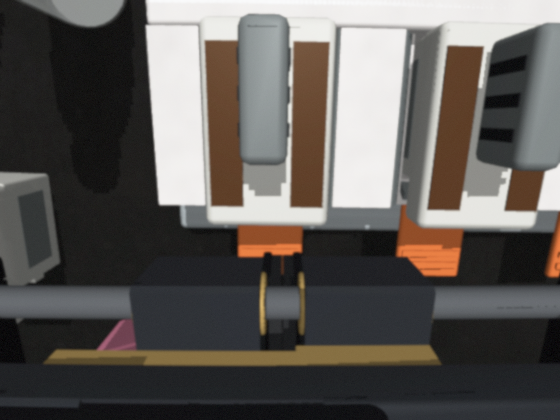

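```bash
python3 - <<'E'
from h import *
for u,v,z in [(240,158,.103),(287,158,.103),(203,217,.077),(329,219,.077),(239,250,.038),(302,250,.038),(411,222,.077),(537,224,.077),(399,272,.038),(461,272,.038),(479,160,.103)]: print(u,v,pix('wrist',u,v,z).round(4))
E
python3 -m jog '[{"grip":255,"travel":[0.8,0.45,0],"twist":0},{"grip":255,"travel":[0,0,-0.5],"twist":0},{"grip":255,"travel":[0,0,-0.4],"twist":0},{"grip":255,"travel":[0,0,-0.4],"twist":0},{"grip":255,"travel":[0,0,0],"twist":0},{"grip":255,"travel":[0,0,0],"twist":0}]'
python3 -m jog '[{"grip":255,"travel":[0,0,-0.3],"twist":0},{"grip":255,"travel":[0,0,-0.3],"twist":0},{"grip":255,"travel":[0,0,0],"twist":0},{"grip":255,"travel":[0,0,0],"twist":0},{"grip":255,"travel":[0,0,0],"twist":0}]'
python3 - <<'E'
from h import *
snap('wrist','w3.png')
E
```

```text
240 158 [0.5971 0.2309 0.103 ]
287 158 [0.5971 0.2177 0.103 ]
203 217 [0.5731 0.2482 0.077 ]
329 219 [0.5723 0.2017 0.077 ]
239 250 [0.5457 0.2403 0.038 ]
302 250 [0.5457 0.2091 0.038 ]
411 222 [0.5711 0.1711 0.077 ]
537 224 [0.5703 0.1232 0.077 ]
399 272 [0.5338 0.1598 0.038 ]
461 272 [0.5337 0.1281 0.038 ]
479 160 [0.5967 0.1634 0.103 ]
time: 5.8
position: [0.5424, 0.2232, 0.0507]
tool_rot: [1.0, -0.0, -0.001, 0.0]
ft_force: [-2.5, 1.3, 3.7]
grip_width: 0.0007
time: 6.3
position: [0.542, 0.2231, 0.0462]
tool_rot: [1.0, -0.0, -0.001, 0.0]
ft_force: [-6.4, 0.7, 14.1]
grip_width: 0.0002
```

View pics/w3.png

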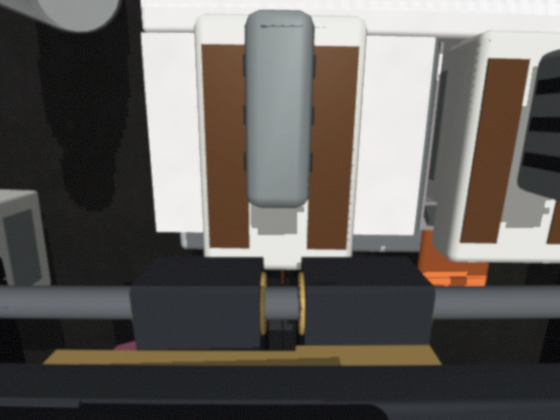

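```bash
python3 - <<'E'
from h import *
for dz in (0,.003,.006,.009,.012): print(dz,[proj('wrist',np.array(p)).round(1).tolist() for p in ([.5725,.2482,.077+dz],[.5725,.2017,.077+dz],[.597,.2309,.103+dz],[.597,.2177,.103+dz])])
E
python3 -m jog '[{"grip":255,"travel":[0,0,-0.1],"twist":0},{"grip":255,"travel":[0,0,0],"twist":0},{"grip":255,"travel":[0,0,0],"twist":0},{"grip":255,"travel":[0,0,0.5],"twist":0},{"grip":255,"travel":[0,0,2],"twist":0},{"grip":255,"travel":[0,0,2],"twist":0},{"grip":255,"travel":[0,0,0],"twist":0},{"grip":255,"travel":[0,0,0],"twist":0}]'

```

```text
0 [[206.2, 252.7], [348.9, 252.6], [250.9, 194.7], [306.8, 194.6]]
0.003 [[204.3, 256.1], [350.7, 256.0], [249.8, 197.3], [307.7, 197.3]]
0.006 [[202.3, 259.6], [352.5, 259.5], [248.6, 200.1], [308.7, 200.1]]
0.009 [[200.1, 263.3], [354.4, 263.3], [247.4, 203.1], [309.7, 203.1]]
0.012 [[197.9, 267.3], [356.4, 267.2], [246.0, 206.4], [310.8, 206.4]]
time: 7.15
position: [0.5442, 0.223, 0.0889]
tool_rot: [1.0, -0.0, 0.001, -0.0]
ft_force: [-0.6, 0.9, 0.0]
grip_width: 0.0002
```

Bay 0's fin front now lies at (247–312, 205), which matches a 9 mm rise, so it has popped. On to paddle 1.

```bash

python3 -m jog '[{"grip":255,"travel":[-0.1,-2,0],"twist":0},{"grip":255,"travel":[0,-2,0],"twist":0},{"grip":255,"travel":[0,-2,0],"twist":0},{"grip":255,"travel":[0,-1.9,0],"twist":0},{"grip":255,"travel":[0,0,-1],"twist":0},{"grip":255,"travel":[0,0,-1],"twist":0},{"grip":255,"travel":[0,0,0],"twist":0}]'
python3 -m jog '[{"grip":255,"travel":[0,0,-1],"twist":0},{"grip":255,"travel":[0,0,-0.4],"twist":0},{"grip":255,"travel":[0,0,-0.4],"twist":0},{"grip":255,"travel":[0,0,-0.4],"twist":0},{"grip":255,"travel":[0,0,-0.2],"twist":0},{"grip":255,"travel":[0,0,0],"twist":0},{"grip":255,"travel":[0,0,0],"twist":0}]'
python3 -m jog '[{"grip":255,"travel":[0,0,-0.1],"twist":0},{"grip":255,"travel":[0,0,0],"twist":0},{"grip":255,"travel":[0,0,0],"twist":0}]'

```

```text
time: 7.85
position: [0.5408, 0.1446, 0.0665]
tool_rot: [1.0, 0.0, -0.002, 0.0]
ft_force: [0.8, 0.6, 0.8]
grip_width: 0.0006
time: 8.55
position: [0.5404, 0.1446, 0.046]
tool_rot: [1.0, 0.0, -0.002, -0.0]
ft_force: [-6.3, 1.4, 12.1]
grip_width: 0.0004
time: 8.85
position: [0.5404, 0.1447, 0.0457]
tool_rot: [1.0, 0.0, -0.002, -0.0]
ft_force: [-7.4, 0.6, 17.6]
grip_width: 0.0004
```

```bash

python3 -m jog '[{"grip":255,"travel":[0,0,2],"twist":0},{"grip":255,"travel":[0,0,3],"twist":0},{"grip":0,"travel":[-0.5,0,3],"twist":0},{"grip":0,"travel":[-0.5,0,3],"twist":0},{"grip":0,"travel":[-0.5,0,3],"twist":0},{"grip":0,"travel":[-0.5,0,0],"twist":0},{"grip":0,"travel":[0,0,0],"twist":0},{"grip":0,"travel":[0,0,0],"twist":0}]'
python3 - <<'E'
from h import *
im=snap('wrist','w4.png')
for n in ['spent0','tray']:
    print(n,[(np.round(r['at'],3).tolist(),round(r['p'],2)) for r in search_frame(n,'wrist')])
b=.2242;
for y in (.2242,.1442):
  for dz in (0,.009): print(y,dz,[proj('wrist',np.array(p)).round(1).tolist() for p in ([.597,y+.007,.103+dz],[.597,y-.007,.103+dz],[.637,y,.103+dz],[.572,y+.023,.077+dz],[.572,y-.023,.077+dz])])
E
```

```text
time: 9.65
position: [0.5221, 0.1441, 0.1831]
tool_rot: [1.0, -0.0, -0.0, 0.0]
ft_force: [0.5, 0.2, -0.2]
grip_width: 0.0405
spent0 [([0.487, 0.287, 0.028], 0.96), ([0.608, 0.147, 0.083], 0.93), ([0.609, 0.215, 0.087], 0.88), ([0.621, 0.067, 0.038], 0.68)]
tray []
0.2242 0 [[136.4, 116.5], [159.7, 116.4], [141.5, 43.7], [132.0, 155.0], [198.8, 154.8]]
0.2242 0.009 [[130.2, 116.3], [154.5, 116.2], [135.2, 40.2], [126.5, 156.2], [195.7, 156.0]]
0.1442 0 [[270.4, 116.1], [293.9, 116.1], [282.1, 43.0], [248.4, 154.7], [315.7, 154.7]]
0.1442 0.009 [[269.9, 115.8], [294.4, 115.8], [282.2, 39.5], [247.2, 155.9], [317.0, 155.9]]
```

View pics/w4.png

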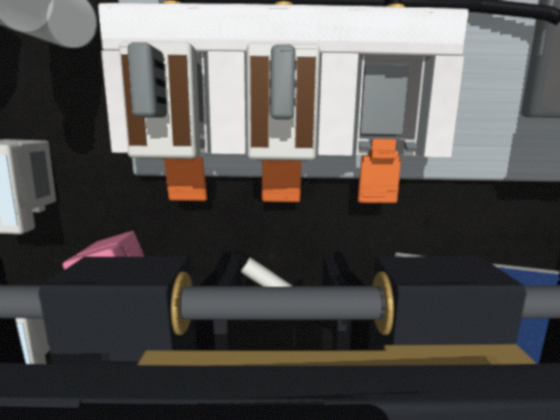

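Both are popped: the fin fronts sit at (131–156, 116) and (271–295, 117), as predicted for +9 mm. I'll grasp the middle one first.

```bash

python3 -m jog '[{"grip":0,"travel":[2.5,0,0],"twist":0},{"grip":0,"travel":[2.5,0,0],"twist":0},{"grip":0,"travel":[2.5,0,0],"twist":0},{"grip":0,"travel":[2,0,0],"twist":0},{"grip":0,"travel":[0,0,-1.5],"twist":0},{"grip":0,"travel":[0,0,-2],"twist":0},{"grip":0,"travel":[0,0,0],"twist":0},{"grip":0,"travel":[0,0,0],"twist":0}]'

```

```text
time: 10.6
position: [0.6169, 0.1441, 0.1479]
tool_rot: [1.0, -0.0, -0.001, 0.0]
ft_force: [0.5, -1.1, 0.3]
grip_width: 0.0871
```

```bash
python3 - <<'E'
from h import *
c=cv2.imread('pics/top0.png'); g=cv2.cvtColor(c,cv2.COLOR_BGR2GRAY)
# tray corners in top crop coordinates /2.4 + offset, rim z .034
for u,v in [(565,235),(739,236),(737,357),(565,356)]: print(pix('top',u/2.4+110,v/2.4+120,.034).round(4))
E
```

```text
[ 0.5089 -0.2511  0.034 ]
[ 0.5041 -0.481   0.034 ]
[ 0.3448 -0.4736  0.034 ]
[ 0.3492 -0.2475  0.034 ]
```

```bash

python3 -m jog '[{"grip":0,"travel":[0,0,-2],"twist":0},{"grip":0,"travel":[0,0,-1.6],"twist":0},{"grip":255,"travel":[0,0,0],"twist":0},{"grip":255,"travel":[0,0,0],"twist":0},{"grip":255,"travel":[0,0,0],"twist":0},{"grip":255,"travel":[0,0,0],"twist":0},{"grip":255,"travel":[0,0,0],"twist":0},{"grip":255,"travel":[0,0,0],"twist":0}]' 20
python3 -m jog '[{"grip":255,"travel":[0,0,0],"twist":0},{"grip":255,"travel":[0,0,0],"twist":0},{"grip":255,"travel":[0,0,1],"twist":0},{"grip":255,"travel":[0,0,1],"twist":0},{"grip":255,"travel":[0,0,0],"twist":0}]'

```

```text
time: 11.4
position: [0.6176, 0.1442, 0.1135]
tool_rot: [1.0, -0.0, 0.0, -0.0]
ft_force: [-0.0, 0.2, -0.2]
grip_width: 0.0471
time: 11.9
position: [0.6189, 0.1443, 0.1352]
tool_rot: [1.0, -0.0, 0.002, -0.0]
ft_force: [1.4, 0.0, 0.4]
grip_width: 0.0071
```

```bash

python3 -m jog '[{"grip":0,"travel":[0,0,0],"twist":0},{"grip":0,"travel":[0,0,2],"twist":0},{"grip":0,"travel":[0,0,2],"twist":0},{"grip":0,"travel":[-2.5,0,2],"twist":0},{"grip":0,"travel":[-2.5,0,0],"twist":0},{"grip":0,"travel":[-2.5,0,0],"twist":0},{"grip":0,"travel":[0,0,0],"twist":0},{"grip":0,"travel":[0,0,0],"twist":0}]'
python3 - <<'E'
from h import *
snap('wrist','w5.png')
y=.1442
for dz in (0,.009): print(y,dz,[proj('wrist',np.array(p)).round(1).tolist() for p in ([.597,y+.007,.103+dz],[.597,y-.007,.103+dz],[.637,y,.103+dz],[.572,y+.023,.077+dz],[.572,y-.023,.077+dz])])
E
```

```text
time: 12.7
position: [0.5425, 0.1443, 0.1931]
tool_rot: [1.0, -0.0, 0.0, -0.0]
ft_force: [0.4, -0.5, 0.6]
grip_width: 0.0632
0.1442 0 [[271.4, 151.5], [293.3, 151.5], [282.4, 85.3], [250.7, 183.6], [313.8, 183.6]]
0.1442 0.009 [[271.0, 152.7], [293.8, 152.7], [282.4, 83.7], [249.6, 185.7], [315.0, 185.7]]
```

View pics/w5.png

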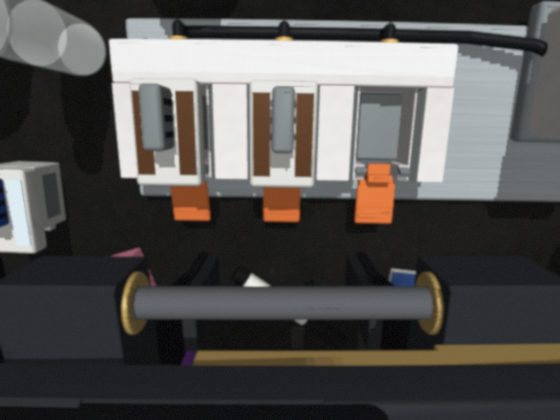

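It's undisturbed; the gripper closed only after I had lifted. I'll retry with the jaws pre-narrowed.

```bash

python3 -m jog '[{"grip":150,"travel":[2.5,0,0],"twist":0},{"grip":150,"travel":[2.5,0,0],"twist":0},{"grip":150,"travel":[2.4,0,0],"twist":0},{"grip":150,"travel":[0,0,-2],"twist":0},{"grip":150,"travel":[0,0,-2],"twist":0},{"grip":150,"travel":[0,0,-2],"twist":0},{"grip":150,"travel":[0,0,-1.5],"twist":0},{"grip":150,"travel":[0,0,-0.6],"twist":0}]' 20
python3 -m jog '[{"grip":255,"travel":[0,0,0],"twist":0},{"grip":255,"travel":[0,0,0],"twist":0},{"grip":255,"travel":[0,0,0],"twist":0},{"grip":255,"travel":[0,0,0],"twist":0},{"grip":255,"travel":[0,0,0],"twist":0},{"grip":255,"travel":[0,0,0],"twist":0},{"grip":255,"travel":[0,0,0],"twist":0},{"grip":255,"travel":[0,0,0],"twist":0}]' 20

```

```text
time: 13.55
position: [0.6162, 0.144, 0.1098]
tool_rot: [1.0, -0.0, -0.001, 0.0]
ft_force: [-0.0, -0.1, -0.0]
grip_width: 0.0365
time: 14.35
position: [0.6171, 0.1441, 0.113]
tool_rot: [1.0, -0.0, 0.001, 0.0]
ft_force: [-0.1, -0.1, 5.3]
grip_width: 0.0138
```

```bash

python3 -m jog '[{"grip":255,"travel":[0,0,0.5],"twist":0},{"grip":255,"travel":[0,0,1],"twist":0},{"grip":255,"travel":[0,0,1.5],"twist":0},{"grip":255,"travel":[0,0,2],"twist":0},{"grip":255,"travel":[0,0,2.5],"twist":0},{"grip":255,"travel":[0,0,2.5],"twist":0},{"grip":255,"travel":[0,0,2],"twist":0},{"grip":255,"travel":[0,0,0],"twist":0}]' 20
python3 -m jog '[{"grip":255,"travel":[-2.5,0,0],"twist":0},{"grip":255,"travel":[-3,0,0],"twist":0},{"grip":255,"travel":[-3,0,0],"twist":0},{"grip":255,"travel":[-3,0,0],"twist":0},{"grip":255,"travel":[-3,0,0],"twist":0},{"grip":255,"travel":[-3,-1,0],"twist":0},{"grip":255,"travel":[-1.5,-3,0],"twist":0},{"grip":255,"travel":[0,-3.5,0],"twist":0}]'
python3 -m jog '[{"grip":255,"travel":[0,-4,0],"twist":0},{"grip":255,"travel":[0,-4,0],"twist":0},{"grip":255,"travel":[0,-4,0],"twist":0},{"grip":255,"travel":[0,-4,0],"twist":0},{"grip":255,"travel":[0,-4,0],"twist":0},{"grip":255,"travel":[0,-4,0],"twist":0},{"grip":255,"travel":[0,-4,0],"twist":0},{"grip":255,"travel":[0,0,0],"twist":0}]'
python3 - <<'E'
from h import *
im=snap('top','top1.png')
cv2.imwrite('pics/top1c.png',cv2.resize(im[120:300,110:440,::-1],None,fx=2.4,fy=2.4,interpolation=3))
E
```

```text
time: 15.15
position: [0.618, 0.1445, 0.2361]
tool_rot: [1.0, 0.0, 0.004, -0.0]
ft_force: [0.6, 0.8, -0.2]
grip_width: 0.0137
time: 15.95
position: [0.4219, 0.0699, 0.2311]
tool_rot: [1.0, 0.002, -0.003, -0.0]
ft_force: [0.4, -0.1, 0.1]
grip_width: 0.0142
time: 16.75
position: [0.427, -0.2158, 0.2318]
tool_rot: [1.0, -0.003, 0.001, 0.002]
ft_force: [0.1, 0.8, -1.8]
grip_width: 0.0135
```

View pics/top1c.png

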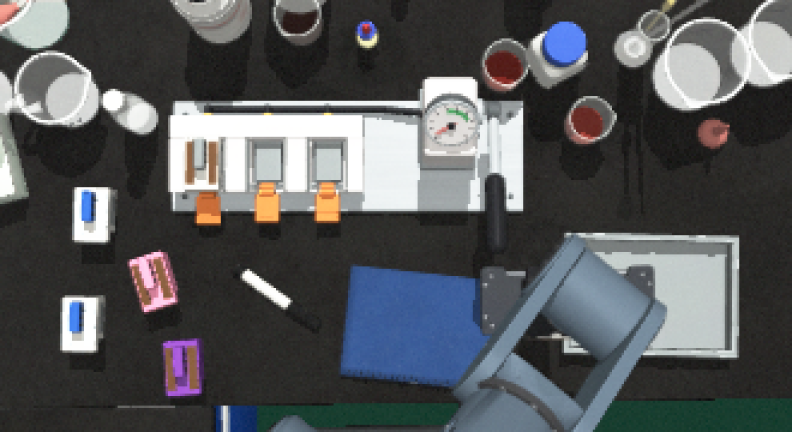

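Tray unmoved, with corners at (565,235), (739,236), (737,357) and (565,356). The middle bay is empty. I'll place the cassette in the tray's right half.

```bash

python3 -m jog '[{"grip":255,"travel":[0,-4,0],"twist":0},{"grip":255,"travel":[0,-4,0],"twist":0},{"grip":255,"travel":[0,-4,0],"twist":0},{"grip":255,"travel":[0,-4,-1],"twist":0},{"grip":255,"travel":[0,-2.7,-2],"twist":0},{"grip":255,"travel":[0,0,-3],"twist":0},{"grip":255,"travel":[0,0,-3],"twist":0},{"grip":255,"travel":[0,0,-2.5],"twist":0}]'
python3 -m jog '[{"grip":255,"travel":[0,0,-1.5],"twist":0},{"grip":255,"travel":[0,0,-0.5],"twist":0},{"grip":255,"travel":[0,0,0],"twist":0}]'

```

```text
time: 17.6
position: [0.4257, -0.3952, 0.1148]
tool_rot: [1.0, 0.0, -0.001, -0.002]
ft_force: [0.3, -0.6, -1.4]
grip_width: 0.0138
time: 17.9
position: [0.4261, -0.396, 0.0961]
tool_rot: [1.0, 0.0, -0.001, -0.001]
ft_force: [-0.9, 1.1, -0.5]
grip_width: 0.0139
```

```bash

python3 -m jog '[{"grip":255,"travel":[0,-0.7,-0.5],"twist":0},{"grip":255,"travel":[0,0,-0.4],"twist":0},{"grip":255,"travel":[0,0,-0.2],"twist":0},{"grip":255,"travel":[0,0,0],"twist":0},{"grip":255,"travel":[0,0,0],"twist":0}]'
python3 -m jog '[{"grip":100,"travel":[0,0,0],"twist":0},{"grip":100,"travel":[0,0,0],"twist":0},{"grip":100,"travel":[0,0,0],"twist":0},{"grip":100,"travel":[0,0,0],"twist":0},{"grip":150,"travel":[0,0,2],"twist":0},{"grip":150,"travel":[0,0,3],"twist":0},{"grip":150,"travel":[0,0,4],"twist":0},{"grip":150,"travel":[0,2,4],"twist":0}]'

```

```text
time: 18.4
position: [0.4263, -0.4048, 0.0862]
tool_rot: [1.0, -0.0, 0.0, 0.0]
ft_force: [-0.1, 0.2, -1.6]
grip_width: 0.014
time: 19.2
position: [0.4266, -0.3869, 0.2172]
tool_rot: [1.0, -0.001, 0.001, 0.001]
ft_force: [0.6, 0.3, 1.1]
grip_width: 0.0363
```

```bash

python3 -m jog '[{"grip":150,"travel":[0,4.5,0],"twist":0},{"grip":150,"travel":[0,4.5,0],"twist":0},{"grip":150,"travel":[0,4.5,0],"twist":0},{"grip":150,"travel":[0,4.5,0],"twist":0},{"grip":150,"travel":[0,4.5,0],"twist":0},{"grip":150,"travel":[0,4.5,0],"twist":0},{"grip":150,"travel":[0,4.5,0],"twist":0},{"grip":150,"travel":[0,4.5,0],"twist":0}]'
python3 -m jog '[{"grip":150,"travel":[0,4.5,0],"twist":0},{"grip":150,"travel":[2.5,4,0],"twist":0},{"grip":150,"travel":[2.5,4,0],"twist":0},{"grip":150,"travel":[2.5,4,0],"twist":0},{"grip":150,"travel":[2.5,4,0],"twist":0},{"grip":150,"travel":[2.5,4,0],"twist":0},{"grip":150,"travel":[2.5,0,0],"twist":0},{"grip":150,"travel":[0,0,0],"twist":0}]'

```

```text
time: 20.0
position: [0.4261, -0.0232, 0.2162]
tool_rot: [1.0, -0.0, 0.0, 0.0]
ft_force: [1.9, -0.6, 0.3]
grip_width: 0.0363
time: 20.8
position: [0.5795, 0.2216, 0.216]
tool_rot: [1.0, 0.001, 0.002, -0.0]
ft_force: [-0.1, -0.8, 0.3]
grip_width: 0.0358
```

```bash

python3 -m jog '[{"grip":150,"travel":[2,0.25,-2],"twist":0},{"grip":150,"travel":[1.8,0,-2],"twist":0},{"grip":150,"travel":[0,0,-2],"twist":0},{"grip":150,"travel":[0,0,-2],"twist":0},{"grip":150,"travel":[0,0,-1.5],"twist":0},{"grip":150,"travel":[0,0,-0.7],"twist":0},{"grip":150,"travel":[0,0,0],"twist":0},{"grip":150,"travel":[0,0,0],"twist":0}]'
python3 -m jog '[{"grip":255,"travel":[0,0,0],"twist":0},{"grip":255,"travel":[0,0,0],"twist":0},{"grip":255,"travel":[0,0,0],"twist":0},{"grip":255,"travel":[0,0,0],"twist":0},{"grip":255,"travel":[0,0,0],"twist":0},{"grip":255,"travel":[0,0,0],"twist":0},{"grip":255,"travel":[0,0,0],"twist":0}]' 20

```

```text
time: 21.6
position: [0.6147, 0.2227, 0.1147]
tool_rot: [1.0, -0.0, 0.001, -0.0]
ft_force: [0.7, 0.2, 0.4]
grip_width: 0.0361
time: 22.3
position: [0.6145, 0.2229, 0.1143]
tool_rot: [1.0, -0.0, 0.0, -0.0]
ft_force: [0.4, 1.7, 2.8]
grip_width: 0.0139
```

```bash

python3 -m jog '[{"grip":255,"travel":[0,0,0.5],"twist":0},{"grip":255,"travel":[0,0,1],"twist":0},{"grip":255,"travel":[0,0,1.5],"twist":0},{"grip":255,"travel":[0,0,2],"twist":0},{"grip":255,"travel":[0,0,2.5],"twist":0},{"grip":255,"travel":[0,0,2.5],"twist":0},{"grip":255,"travel":[0,0,2],"twist":0},{"grip":255,"travel":[-1.5,0,0],"twist":0}]' 20
python3 -m jog '[{"grip":255,"travel":[-2.5,0,0],"twist":0},{"grip":255,"travel":[-3,0,0],"twist":0},{"grip":255,"travel":[-3,-2,0],"twist":0},{"grip":255,"travel":[-3,-3,0],"twist":0},{"grip":255,"travel":[-3,-3,0],"twist":0},{"grip":255,"travel":[-2.8,-3,0],"twist":0},{"grip":255,"travel":[0,-4,0],"twist":0},{"grip":255,"travel":[0,-4,0],"twist":0}]'
python3 - <<'E'
from h import *
im=snap('top','top2.png')[:,:,::-1].astype(int); a=cv2.imread('pics/top0.png').astype(int)
d=np.abs(im-a).max(2)>40
n,l,s,c=cv2.connectedComponentsWithStats(d.astype(np.uint8))
for i in range(1,n):
    if s[i][4]>8: print(s[i],c[i].round())
E
```

```text
time: 23.1
position: [0.6031, 0.2229, 0.2392]
tool_rot: [1.0, -0.0, 0.005, -0.001]
ft_force: [0.1, -0.3, -1.4]
grip_width: 0.0138
time: 23.9
position: [0.4252, 0.0319, 0.2353]
tool_rot: [1.0, 0.001, 0.001, 0.0]
ft_force: [1.3, -0.2, -0.9]
grip_width: 0.0139
[187 177  16  31 332] [194. 191.]
[213 177  16  31 340] [220. 191.]
[  103   227   450   193 31929] [322. 354.]
[385 235  19  30 431] [393. 250.]
[311 305   4   4  13] [312. 307.]
[469 396   5   5  11] [471. 398.]
[247 417   4   3   9] [249. 418.]
```

```bash

python3 -m jog '[{"grip":255,"travel":[0,-4,0],"twist":0},{"grip":255,"travel":[0,-4,0],"twist":0},{"grip":255,"travel":[0,-4,0],"twist":0},{"grip":255,"travel":[0,-4,0],"twist":0},{"grip":255,"travel":[0,-4,0],"twist":0},{"grip":255,"travel":[0,-4,0],"twist":0},{"grip":255,"travel":[0,-4,0],"twist":0},{"grip":255,"travel":[0,-4,0],"twist":0}]'
python3 -m jog '[{"grip":255,"travel":[0,-3,-1],"twist":0},{"grip":255,"travel":[0,0,-2],"twist":0},{"grip":255,"travel":[0,0,-2.5],"twist":0},{"grip":255,"travel":[0,0,-3],"twist":0},{"grip":255,"travel":[0,0,-3],"twist":0},{"grip":255,"travel":[0,0,-2],"twist":0},{"grip":255,"travel":[0,0,0],"twist":0}]'

```

```text
time: 24.75
position: [0.4261, -0.2889, 0.2351]
tool_rot: [1.0, -0.0, 0.0, 0.0]
ft_force: [-0.4, 0.8, -1.9]
grip_width: 0.014
time: 25.45
position: [0.4252, -0.316, 0.0973]
tool_rot: [1.0, -0.0, -0.002, -0.002]
ft_force: [-1.1, 0.5, -0.6]
grip_width: 0.014
```

```bash

python3 -m jog '[{"grip":255,"travel":[0,-0.4,-0.5],"twist":0},{"grip":255,"travel":[0,0,-0.4],"twist":0},{"grip":255,"travel":[0,0,-0.2],"twist":0},{"grip":255,"travel":[0,0,0],"twist":0},{"grip":255,"travel":[0,0,0],"twist":0},{"grip":120,"travel":[0,0,0],"twist":0},{"grip":120,"travel":[0,0,0],"twist":0},{"grip":120,"travel":[0,0,0],"twist":0}]'
python3 -m jog '[{"grip":120,"travel":[0,0,0],"twist":0},{"grip":120,"travel":[0,0,2],"twist":0},{"grip":120,"travel":[0,0,3],"twist":0},{"grip":120,"travel":[0,0,4],"twist":0},{"grip":150,"travel":[0,2,4],"twist":0},{"grip":150,"travel":[0,4,0],"twist":0},{"grip":150,"travel":[0,4,0],"twist":0},{"grip":150,"travel":[0,4,0],"twist":0}]'
python3 -m jog '[{"grip":150,"travel":[0,4.5,0],"twist":0},{"grip":150,"travel":[0,4.5,0],"twist":0},{"grip":150,"travel":[0,4.5,0],"twist":0},{"grip":150,"travel":[0,4.5,0],"twist":0},{"grip":150,"travel":[0,4.5,0],"twist":0},{"grip":150,"travel":[0,4.5,0],"twist":0},{"grip":150,"travel":[0,4.5,0],"twist":0},{"grip":150,"travel":[0,4.5,0],"twist":0}]'
python3 -m jog '[{"grip":150,"travel":[0,4.5,0],"twist":0},{"grip":150,"travel":[0,4.5,0],"twist":0},{"grip":150,"travel":[0,4.5,0],"twist":0},{"grip":150,"travel":[0,3,0],"twist":0},{"grip":150,"travel":[0,0,0],"twist":0},{"grip":150,"travel":[0,0,0],"twist":0},{"grip":150,"travel":[0,0,0],"twist":0}]'
python3 - <<'E'
from h import *
snap('wrist','w6.png')
o=get_obs();print(o['time'],o['position'],o['tool_rot'],o['grip_width'])
for n in ['fresh0']:
    print(n,[(np.round(r['at'],3).tolist(),round(r['p'],2),proj('wrist',r['at']).round().tolist()) for r in search_frame(n,'wrist')])
E
```

```text
time: 26.25
position: [0.4265, -0.3215, 0.0882]
tool_rot: [1.0, -0.0, 0.0, 0.0]
ft_force: [0.1, -0.1, -0.7]
grip_width: 0.0301
time: 27.05
position: [0.4262, -0.1801, 0.2185]
tool_rot: [1.0, -0.001, 0.001, 0.0]
ft_force: [0.6, -1.5, -0.2]
grip_width: 0.0364
time: 27.85
position: [0.426, 0.1806, 0.2181]
tool_rot: [1.0, -0.0, 0.0, -0.0]
ft_force: [0.9, -0.4, 0.9]
grip_width: 0.0358
time: 28.55
position: [0.4259, 0.3426, 0.2177]
tool_rot: [1.0, -0.0, -0.001, 0.0]
ft_force: [0.0, 0.3, 0.4]
grip_width: 0.0357
28.6 [0.42611015 0.34243118 0.2178249 ] [ 9.99999537e-01 -7.61148151e-04 -4.49369878e-04  3.79351290e-04] 0.03544188230883949
fresh0 [([0.412, 0.387, 0.059], 0.73, [231.0, 223.0]), ([0.545, 0.377, 0.054], 0.6, [239.0, 61.0]), ([0.56, 0.225, 0.039], 0.41, [423.0, 45.0])]
```

View pics/w6.png

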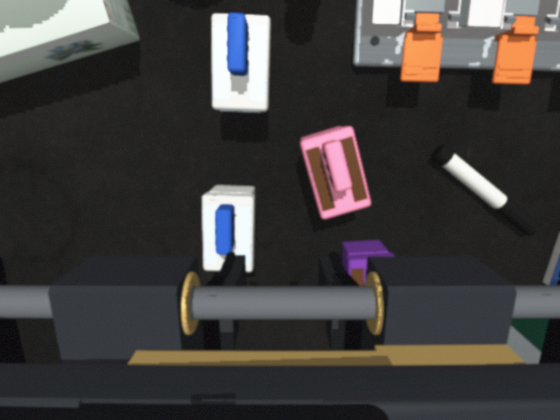

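```bash
python3 - <<'E'
from h import *
for t,ps in {'far':[(211,107,.054),(268,109,.054),(213,15,.054),(270,17,.054),(230,73,.08),(246,73,.08),(228,14,.08),(244,14,.08)],'near':[(203,269,.054),(253,271,.054),(203,197,.054),(254,195,.054),(216,253,.08),(233,253,.08),(218,207,.08),(234,207,.08)]}.items():
    for p in ps: print(t,p,pix('wrist',*p).round(4))
b=cv2.imread('pics/w6.png')[0:290,190:290]
cv2.imwrite('pics/w6c.png',cv2.resize(b,None,fx=2,fy=2,interpolation=2)) if 0 else None
im=cv2.imread('pics/w6.png'); hsv=cv2.cvtColor(im,cv2.COLOR_BGR2HSV)
m=((hsv[:,:,0]>100)&(hsv[:,:,0]<130)&(hsv[:,:,1]>150)&(hsv[:,:,2]>90)).astype(np.uint8); m[:,300:]=0
n,l,s,c=cv2.connectedComponentsWithStats(m)
for i in range(1,n):
    if s[i][4]>100: print(s[i],c[i].round(1),cv2.minAreaRect(np.argwhere(l==i)[:,::-1].astype(np.float32)))
E
```

```text
far (211, 107, 0.054) [0.5101 0.4005 0.054 ]
far (268, 109, 0.054) [0.5083 0.3538 0.054 ]
far (213, 15, 0.054) [0.5784 0.3955 0.054 ]
far (270, 17, 0.054) [0.5768 0.3514 0.054 ]
far (230, 73, 0.08) [0.5328 0.3804 0.08  ]
far (246, 73, 0.08) [0.5328 0.3686 0.08  ]
far (228, 14, 0.08) [0.572  0.3803 0.08  ]
far (244, 14, 0.08) [0.572 0.369 0.08 ]
near (203, 269, 0.054) [0.367  0.4156 0.054 ]
near (253, 271, 0.054) [0.365  0.3694 0.054 ]
near (203, 197, 0.054) [0.4349 0.4114 0.054 ]
near (254, 195, 0.054) [0.4365 0.3668 0.054 ]
near (216, 253, 0.08) [0.3926 0.3976 0.08  ]
near (233, 253, 0.08) [0.3926 0.3834 0.08  ]
near (218, 207, 0.08) [0.432 0.394 0.08 ]
near (234, 207, 0.08) [0.432  0.3811 0.08  ]
[ 228   12   19   62 1082] [236.7  42.7] ((237.0, 42.499996185302734), (17.999996185302734, 60.99999237060547), 0.0)
[216 205  17  49 747] [223.9 229.1] ((224.0, 229.0), (48.0, 16.0), 90.0)
```

```bash
python3 - <<'E'
from h import *
for z in (0,.05,.1,.15,.2):
    print(z,[pix('wrist',u,v,z).round(3)[:2].tolist() for u,v in [(138,40),(118,0),(0,78),(0,65)]],[pix('top',110+u/2.4,120+v/2.4,z).round(3)[:2].tolist() for u,v in [(27,193),(5,130),(2,205)]])
s=cv2.imread('pics/scene0.png')[300:420,100:300]
cv2.imwrite('pics/scene_l.png',cv2.resize(s,None,fx=3,fy=3,interpolation=2))
E
```

```text
0 [[0.572, 0.476], [0.606, 0.491], [0.541, 0.613], [0.553, 0.61]] [[0.578, 0.476], [0.665, 0.507], [0.562, 0.511]]
0.05 [[0.562, 0.457], [0.591, 0.47], [0.535, 0.575], [0.545, 0.573]] [[0.575, 0.461], [0.659, 0.49], [0.559, 0.494]]
0.1 [[0.551, 0.438], [0.576, 0.449], [0.529, 0.537], [0.537, 0.535]] [[0.571, 0.446], [0.653, 0.474], [0.556, 0.478]]
0.15 [[0.541, 0.42], [0.56, 0.428], [0.523, 0.499], [0.529, 0.498]] [[0.567, 0.43], [0.646, 0.458], [0.553, 0.461]]
0.2 [[0.531, 0.401], [0.545, 0.408], [0.517, 0.461], [0.522, 0.46]] [[0.563, 0.415], [0.64, 0.442], [0.549, 0.445]]
```

View pics/scene_l.png

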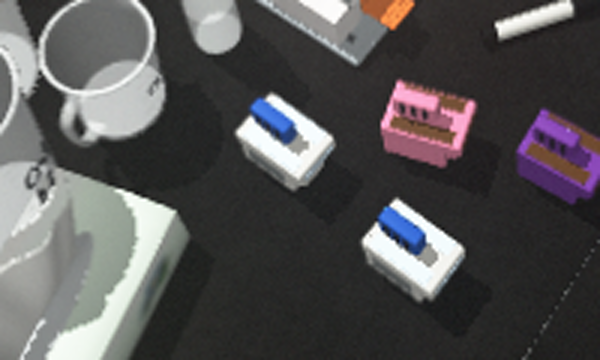

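```bash

python3 -m jog '[{"grip":150,"travel":[-1.4,2.3,-2],"twist":-3},{"grip":150,"travel":[0,2.3,-2],"twist":0},{"grip":150,"travel":[0,0,-2.5],"twist":0},{"grip":150,"travel":[0,0,-2.5],"twist":0},{"grip":150,"travel":[0,0,-2],"twist":0},{"grip":150,"travel":[0,0,-1],"twist":0},{"grip":150,"travel":[0,0,0],"twist":0},{"grip":150,"travel":[0,0,0],"twist":0}]' 20

```

```text
time: 29.45
position: [0.413, 0.3895, 0.0986]
tool_rot: [1.0, -0.027, 0.0, -0.0]
ft_force: [-0.4, 0.5, 0.2]
grip_width: 0.0363
```

The scene crop shows the fresh pair at (285,140) and (415,250), with a low white box beside them. At z > 0.128 the gripper body clears it. I'll grasp the near one.

```bash

python3 -m jog '[{"grip":150,"travel":[0,0,-1],"twist":0},{"grip":150,"travel":[0,0,-0.8],"twist":0},{"grip":255,"travel":[0,0,0],"twist":0},{"grip":255,"travel":[0,0,0],"twist":0},{"grip":255,"travel":[0,0,0],"twist":0},{"grip":255,"travel":[0,0,0],"twist":0},{"grip":255,"travel":[0,0,0],"twist":0},{"grip":255,"travel":[0,0,0],"twist":0}]' 30
python3 -m jog '[{"grip":255,"travel":[0,0,0],"twist":0},{"grip":255,"travel":[0,0,0],"twist":0}]' 30

```

```text
time: 30.25
position: [0.4123, 0.3897, 0.08]
tool_rot: [1.0, -0.026, -0.0, -0.0]
ft_force: [0.1, -1.1, -0.5]
grip_width: 0.0137
time: 30.45
position: [0.4123, 0.3897, 0.08]
tool_rot: [1.0, -0.026, -0.0, 0.0]
ft_force: [-0.1, 0.4, -0.6]
grip_width: 0.0136
```

```bash

python3 -m jog '[{"grip":255,"travel":[0,0,1],"twist":0},{"grip":255,"travel":[0,0,2],"twist":0},{"grip":255,"travel":[0,0,3],"twist":0},{"grip":255,"travel":[0,0,3],"twist":0},{"grip":255,"travel":[0,0,3],"twist":0},{"grip":255,"travel":[0,0,3],"twist":0},{"grip":255,"travel":[0,-1.5,0],"twist":1.3},{"grip":255,"travel":[0,-3,0],"twist":1}]' 30
python3 -m jog '[{"grip":255,"travel":[0,-4,0],"twist":0},{"grip":255,"travel":[1,-4,0],"twist":0},{"grip":255,"travel":[2,-4,0],"twist":0},{"grip":255,"travel":[2.5,-4,0],"twist":0},{"grip":255,"travel":[2.5,-4,0],"twist":0},{"grip":255,"travel":[2.5,0,0],"twist":0},{"grip":255,"travel":[2.5,0,0],"twist":0},{"grip":255,"travel":[0,0,0],"twist":0}]'
python3 - <<'E'
from h import *
snap('wrist','w7.png'); print(get_obs()['position'])
E
```

```text
time: 31.25
position: [0.4133, 0.346, 0.2322]
tool_rot: [1.0, -0.005, 0.002, -0.002]
ft_force: [1.0, -0.3, -1.1]
grip_width: 0.0136
time: 32.05
position: [0.5463, 0.1437, 0.231]
tool_rot: [1.0, -0.007, 0.003, -0.0]
ft_force: [-0.4, 0.5, -0.9]
grip_width: 0.0136
[0.54368181 0.14413786 0.23046152]
```

View pics/w7.png

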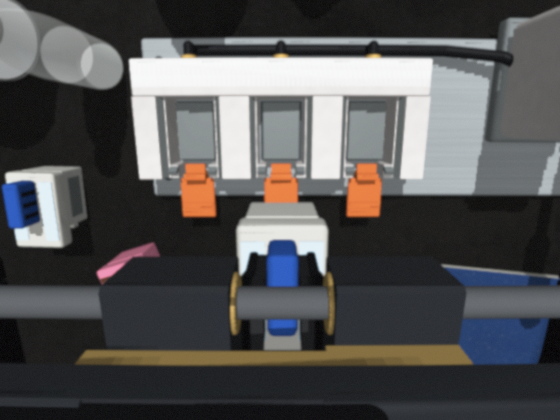

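The picture shows all three empty bays at about (193,130), (281,130) and (370,130). The held cassette's fin is centred at (282,285).

```bash
python3 - <<'E'
from h import *
o=np.array([0.54368181,0.14413786,0.23046152])
print('fin back top',pix('wrist',267,241,o[2])-o,pix('wrist',298,241,o[2])-o)
for u,v in [(160,178),(219,178),(249,178),(313,178),(343,178),(403,178),(250,97),(312,97),(139,178),(424,178),(134,97),(430,97)]: print(u,v,pix('wrist',u,v,.055).round(4))
g=cv2.imread('pics/w7.png'); b=g[80:340,120:440]; cv2.imwrite('pics/w7c.png',cv2.resize(b,None,fx=2.3,fy=2.3,interpolation=2))
E
```

```text
fin back top [0.02395111 0.00621359 0.        ] [ 0.02377319 -0.00664294  0.        ]
160 178 [0.569  0.2533 0.055 ]
219 178 [0.5682 0.2003 0.055 ]
249 178 [0.5678 0.1734 0.055 ]
313 178 [0.567  0.1162 0.055 ]
343 178 [0.5666 0.0894 0.055 ]
403 178 [0.566  0.0355 0.055 ]
250 97 [0.6366 0.1701 0.055 ]
312 97 [0.6359 0.1177 0.055 ]
139 178 [0.5693 0.2722 0.055 ]
424 178 [0.5658 0.0165 0.055 ]
134 97 [0.6383 0.2685 0.055 ]
430 97 [0.6349 0.0174 0.055 ]
```

View pics/w7c.png

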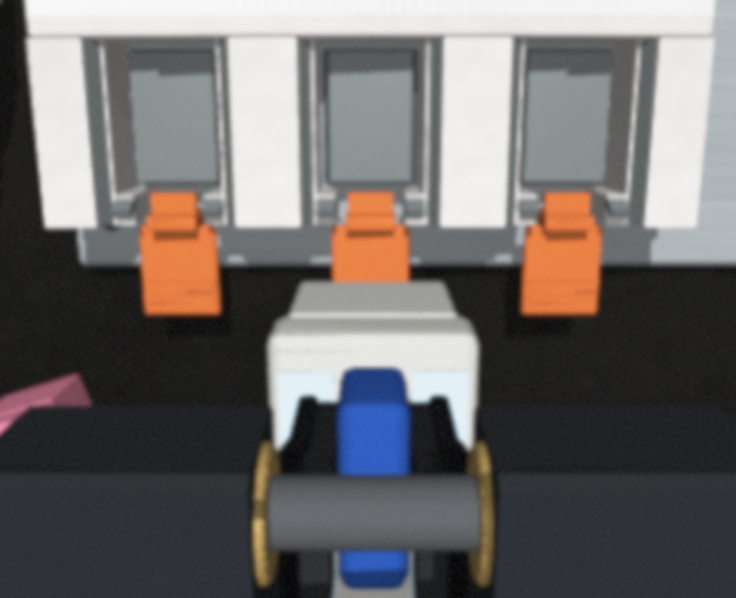

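```bash
python3 - <<'E'
from h import *
import h
P={'now':[.5437,.1441,.2305],'w4':[.5221,.1441,.1831],'w5':[.5425,.1443,.1931]}
def setp(p): h.get_obs=lambda:{'position':np.array(p),'tool_rot':[1,0,0,0]}
for w in ('w4','w5'):
    setp(P[w])
    print(w,'pred front/rear head, fin front/back',[proj('wrist',np.array(p)).round(1)[1] for p in ([.572,.144,.086],[.644,.144,.086],[.597,.144,.112],[.637,.144,.112])])
    for v in ((156,44,117,48,52,153) if w=='w4' else (185,82,152,87,82,181)): print(v,[(z,pix('wrist',282,v,z)[0].round(4)) for z in (.055,.086,.112)])
setp(P['now'])
for v,dz in ((241,-.026),(254,0),(224,-.026),(230,-.026),(220,-.026),(204,-.080)): print(v,dz,(pix('wrist',282,v,.2305+dz)-P['now'])[0].round(4))
E
```

```text
w4 pred front/rear head, fin front/back [np.float64(156.1), np.float64(37.2), np.float64(116.1), np.float64(40.0)]
156 [(0.055, np.float64(0.5693)), (0.086, np.float64(0.5721)), (0.112, np.float64(0.5744))]
44 [(0.055, np.float64(0.6463)), (0.086, np.float64(0.6401)), (0.112, np.float64(0.635))]
117 [(0.055, np.float64(0.5974)), (0.086, np.float64(0.5969)), (0.112, np.float64(0.5965))]
48 [(0.055, np.float64(0.6437)), (0.086, np.float64(0.6379)), (0.112, np.float64(0.633))]
52 [(0.055, np.float64(0.6411)), (0.086, np.float64(0.6356)), (0.112, np.float64(0.6309))]
153 [(0.055, np.float64(0.5715)), (0.086, np.float64(0.574)), (0.112, np.float64(0.5762))]
w5 pred front/rear head, fin front/back [np.float64(184.1), np.float64(74.8), np.float64(150.9), np.float64(81.7)]
185 [(0.055, np.float64(0.566)), (0.086, np.float64(0.5714)), (0.112, np.float64(0.5759))]
82 [(0.055, np.float64(0.6428)), (0.086, np.float64(0.6396)), (0.112, np.float64(0.6368))]
152 [(0.055, np.float64(0.5918)), (0.086, np.float64(0.5943)), (0.112, np.float64(0.5963))]
87 [(0.055, np.float64(0.6393)), (0.086, np.float64(0.6365)), (0.112, np.float64(0.6341))]
82 [(0.055, np.float64(0.6428)), (0.086, np.float64(0.6396)), (0.112, np.float64(0.6368))]
181 [(0.055, np.float64(0.5692)), (0.086, np.float64(0.5742)), (0.112, np.float64(0.5784))]
241 -0.026 0.015
254 0 0.0181
224 -0.026 0.0237
230 -0.026 0.0207
220 -0.026 0.0257
204 -0.08 0.0214
```

```bash

python3 -m jog '[{"grip":255,"travel":[2.5,0,0],"twist":0},{"grip":255,"travel":[2.5,0,0],"twist":0},{"grip":255,"travel":[2.3,0,-1],"twist":0},{"grip":255,"travel":[0,0,-2],"twist":0},{"grip":255,"travel":[0,0,-2.5],"twist":0},{"grip":255,"travel":[0,0,-2.5],"twist":0},{"grip":255,"travel":[0,0,0],"twist":0},{"grip":255,"travel":[0,0,0],"twist":0}]' 40

```

```text
time: 32.9
position: [0.6144, 0.1451, 0.1502]
tool_rot: [1.0, -0.006, -0.001, 0.0]
ft_force: [1.0, 0.4, -1.0]
grip_width: 0.0139
```

```bash

python3 -m jog '[{"grip":255,"travel":[0.25,-0.05,-0.8],"twist":0},{"grip":255,"travel":[0,0,-0.6],"twist":0},{"grip":255,"travel":[0,0,-0.5],"twist":0},{"grip":255,"travel":[0,0,0],"twist":0}]' 40
python3 -m jog '[{"grip":255,"travel":[0,0,-0.5],"twist":0},{"grip":255,"travel":[0,0,-0.4],"twist":0},{"grip":255,"travel":[0,0,0],"twist":0}]'

```

```text
time: 33.3
position: [0.6173, 0.1441, 0.1304]
tool_rot: [1.0, -0.006, -0.001, 0.0]
ft_force: [-0.7, 0.2, -1.6]
grip_width: 0.0138
time: 33.6
position: [0.618, 0.1441, 0.1215]
tool_rot: [1.0, -0.006, 0.0, 0.0]
ft_force: [-0.2, 0.3, -0.9]
grip_width: 0.0137
```

```bash

python3 -m jog '[{"grip":255,"travel":[0,0,-0.5],"twist":0},{"grip":255,"travel":[0,0,-0.4],"twist":0},{"grip":255,"travel":[0,0,-0.3],"twist":0},{"grip":255,"travel":[0,0,0],"twist":0}]' 50
python3 -m jog '[{"grip":255,"travel":[0,0,-0.4],"twist":0},{"grip":255,"travel":[0,0,-0.2],"twist":0},{"grip":255,"travel":[0,0,0],"twist":0}]'

```

```text
time: 34.0
position: [0.6184, 0.1443, 0.1102]
tool_rot: [1.0, -0.006, 0.001, -0.0]
ft_force: [1.4, 1.3, 2.5]
grip_width: 0.0137
time: 34.3
position: [0.6185, 0.1443, 0.1046]
tool_rot: [1.0, -0.006, 0.001, -0.0]
ft_force: [0.7, -0.1, 3.4]
grip_width: 0.0137
```

```bash

python3 -m jog '[{"grip":255,"travel":[0,0,-0.2],"twist":0},{"grip":255,"travel":[0,0,0],"twist":0}]'
python3 -m jog '[{"grip":255,"travel":[0,0,-0.1],"twist":0},{"grip":255,"travel":[0,0,0],"twist":0}]'
python3 -m jog '[{"grip":255,"travel":[0,0,-0.1],"twist":0},{"grip":255,"travel":[0,0,0],"twist":0}]'

```

```text
time: 34.5
position: [0.6184, 0.1443, 0.1023]
tool_rot: [1.0, -0.006, 0.001, -0.0]
ft_force: [1.6, -0.4, 3.4]
grip_width: 0.014
time: 34.7
position: [0.6184, 0.1443, 0.1011]
tool_rot: [1.0, -0.006, 0.001, -0.0]
ft_force: [0.4, 0.8, 4.2]
grip_width: 0.0135
time: 34.9
position: [0.6185, 0.1443, 0.1004]
tool_rot: [1.0, -0.006, 0.001, -0.0]
ft_force: [0.9, 0.8, 5.9]
grip_width: 0.0138
```

```bash

python3 -m jog '[{"grip":255,"travel":[0,0,-0.1],"twist":0},{"grip":255,"travel":[0,0,0],"twist":0}]'
python3 -m jog '[{"grip":255,"travel":[0,0,-0.1],"twist":0},{"grip":255,"travel":[0,0,0],"twist":0}]'

```

```text
time: 35.1
position: [0.6185, 0.1443, 0.1003]
tool_rot: [1.0, -0.006, 0.001, -0.0]
ft_force: [-0.8, 1.1, 10.0]
grip_width: 0.0136
time: 35.3
position: [0.6185, 0.1444, 0.1003]
tool_rot: [1.0, -0.006, 0.001, -0.0]
ft_force: [-1.2, 0.9, 15.0]
grip_width: 0.0136
```

```bash

python3 -m jog '[{"grip":255,"travel":[0,0,0.3],"twist":0},{"grip":120,"travel":[0,0,0],"twist":0},{"grip":120,"travel":[0,0,0],"twist":0},{"grip":120,"travel":[0,0,0],"twist":0},{"grip":120,"travel":[0,0,2],"twist":0},{"grip":150,"travel":[0,0,3],"twist":0},{"grip":150,"travel":[0,0,3],"twist":0},{"grip":150,"travel":[0,0,3],"twist":0}]'
python3 -m jog '[{"grip":150,"travel":[-2.5,1,0],"twist":0},{"grip":150,"travel":[-2.5,4,0],"twist":0},{"grip":150,"travel":[-2.5,4,0],"twist":0},{"grip":150,"travel":[0,3,0],"twist":0},{"grip":150,"travel":[0,0,0],"twist":0},{"grip":150,"travel":[0,0,0],"twist":0},{"grip":150,"travel":[0,0,0],"twist":0}]'
python3 - <<'E'
from h import *
o=get_obs();print(o['time'],o['position'],o['tool_rot'])
im=snap('wrist','w8.png')
for dz in (0,.009): print(dz,[proj('wrist',np.array(p)).round(1).tolist() for p in ([.5955,.1513,.103+dz],[.5955,.1373,.103+dz],[.6355,.1443,.103+dz],[.571,.1673,.077+dz],[.571,.1213,.077+dz])])
cv2.imwrite('pics/w8c.png',cv2.resize(im[0:260,:,::-1],None,fx=1.42,fy=1.42,interpolation=2))
E
```

```text
time: 36.1
position: [0.6169, 0.1441, 0.2108]
tool_rot: [1.0, -0.006, -0.001, 0.0]
ft_force: [0.4, 0.1, -0.4]
grip_width: 0.0365
time: 36.8
position: [0.5428, 0.2632, 0.2104]
tool_rot: [1.0, -0.007, -0.001, 0.0]
ft_force: [-0.5, -0.1, 0.2]
grip_width: 0.0357
36.8 [0.5428435  0.26322738 0.21038775] [ 9.99978288e-01 -6.54978243e-03 -5.75803843e-04  4.38066957e-04]
0 [[443.1, 148.8], [463.2, 148.6], [459.6, 87.5], [404.7, 178.6], [463.3, 177.9]]
0.009 [[449.0, 149.8], [469.8, 149.6], [466.4, 86.1], [408.7, 180.4], [469.2, 179.7]]
```

View pics/w8c.png

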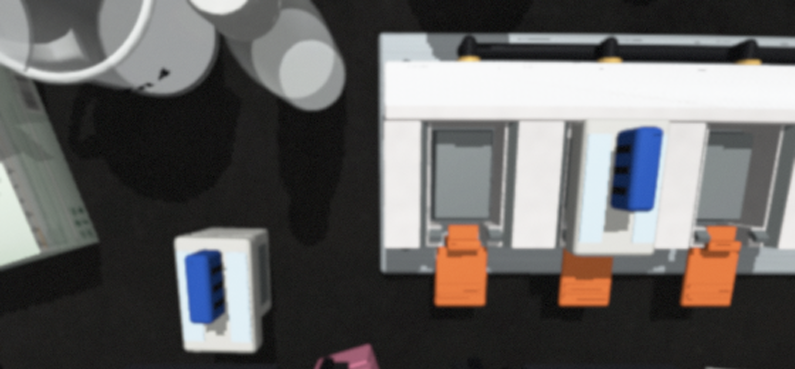

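The middle fresh cassette is seated: its fin front is at crop (630–653, 210), matching the latched prediction (443–463 px) and not the popped one. The far fresh one is at crop (220,295).

```bash
python3 - <<'E'
from h import *
for u,v,z in [(183,350,.054),(258,350,.054),(175,240,.054),(262,236,.054),(191,321,.08),(209,321,.08),(187,256,.08)]: print(u,v,pix('wrist',u/1.42,v/1.42,z).round(4))
E
python3 -m jog '[{"grip":150,"travel":[0.3,4,0],"twist":-1.2},{"grip":150,"travel":[0.3,4,-1],"twist":0},{"grip":150,"travel":[0.3,3.1,-2],"twist":0},{"grip":150,"travel":[0,0,-2.5],"twist":0},{"grip":150,"travel":[0,0,-2.5],"twist":0},{"grip":150,"travel":[0,0,-2.5],"twist":0},{"grip":150,"travel":[0,0,0],"twist":0},{"grip":150,"travel":[0,0,0],"twist":0}]' 40

```

```text
183 350 [0.5101 0.3995 0.054 ]
258 350 [0.5095 0.3524 0.054 ]
175 240 [0.5787 0.3955 0.054 ]
262 236 [0.5802 0.3438 0.054 ]
191 321 [0.5364 0.3807 0.08  ]
209 321 [0.5363 0.3706 0.08  ]
187 256 [0.5731 0.3784 0.08  ]
time: 37.65
position: [0.5523, 0.3741, 0.1057]
tool_rot: [1.0, -0.017, -0.0, 0.0]
ft_force: [0.0, 0.2, -0.1]
grip_width: 0.0357
```

```bash

python3 -m jog '[{"grip":150,"travel":[0.17,0.03,-1.5],"twist":0},{"grip":150,"travel":[0,0,-1.07],"twist":0},{"grip":255,"travel":[0,0,0],"twist":0},{"grip":255,"travel":[0,0,0],"twist":0},{"grip":255,"travel":[0,0,0],"twist":0},{"grip":255,"travel":[0,0,0],"twist":0},{"grip":255,"travel":[0,0,0],"twist":0},{"grip":255,"travel":[0,0,0],"twist":0}]' 40
python3 -m jog '[{"grip":255,"travel":[0,0,0],"twist":0},{"grip":255,"travel":[0,0,0],"twist":0},{"grip":255,"travel":[0,0,0],"twist":0}]' 40

```

```text
time: 38.45
position: [0.5538, 0.3757, 0.0808]
tool_rot: [1.0, -0.017, 0.0, -0.0]
ft_force: [-0.1, 0.4, 1.9]
grip_width: 0.0134
time: 38.75
position: [0.5539, 0.3758, 0.0808]
tool_rot: [1.0, -0.017, 0.0, -0.0]
ft_force: [-1.6, 0.5, 3.6]
grip_width: 0.0137
```

```bash

python3 -m jog '[{"grip":255,"travel":[0,0,1],"twist":0},{"grip":255,"travel":[0,0,2],"twist":0},{"grip":255,"travel":[0,0,3],"twist":0},{"grip":255,"travel":[0,0,3],"twist":0},{"grip":255,"travel":[0,0,3],"twist":0},{"grip":255,"travel":[0,0,3],"twist":0},{"grip":255,"travel":[0,-1.5,0],"twist":1.2},{"grip":255,"travel":[0,-3,0],"twist":0}]' 40
python3 -m jog '[{"grip":255,"travel":[0,-4,0],"twist":0},{"grip":255,"travel":[0,-4,0],"twist":0},{"grip":255,"travel":[0,-2.6,0],"twist":0},{"grip":255,"travel":[0,0,0],"twist":0},{"grip":255,"travel":[0,0,0],"twist":0},{"grip":255,"travel":[0,0,0],"twist":0}]'
python3 - <<'E'
from h import *
print(get_obs()['position'],get_obs()['tool_rot'])
snap('wrist','w9.png')
for f in ('w7.png','w9.png'):
    hsv=cv2.cvtColor(cv2.imread('pics/'+f),cv2.COLOR_BGR2HSV)
    m=((hsv[:,:,0]>100)&(hsv[:,:,0]<130)&(hsv[:,:,1]>150)&(hsv[:,:,2]>90)).astype(np.uint8)
    n,l,s,c=cv2.connectedComponentsWithStats(m); print(f,[(s[i].tolist(),c[i].round(1)) for i in range(1,n) if s[i][4]>100])
    g=cv2.imread('pics/'+f)[195:250,255:258].mean((1,2)); print(g.round().astype(int).tolist())
E
```

```text
time: 39.55
position: [0.5538, 0.3318, 0.232]
tool_rot: [1.0, -0.005, 0.002, -0.001]
ft_force: [0.7, -1.1, -1.2]
grip_width: 0.0141
time: 40.15
position: [0.5534, 0.2253, 0.2303]
tool_rot: [1.0, -0.006, -0.0, -0.0]
ft_force: [-0.2, 0.2, -0.7]
grip_width: 0.0136
[0.55344979 0.22533105 0.23033409] [ 9.99982610e-01 -5.89208861e-03 -7.96548446e-06 -2.51152507e-04]
w7.png [([2, 182, 31, 47, 790], array([ 13.3, 204. ])), ([266, 241, 33, 46, 1338], array([282. , 264.5])), ([449, 270, 80, 15, 731], array([486.8, 278.3])), ([460, 319, 88, 45, 3053], array([502. , 340.6])), ([268, 320, 29, 15, 399], array([282.1, 326.7]))]
[76, 41, 22, 23, 25, 33, 63, 104, 136, 151, 156, 155, 155, 156, 157, 157, 157, 157, 158, 162, 176, 198, 198, 178, 160, 157, 161, 164, 171, 183, 200, 218, 227, 231, 231, 230, 227, 223, 224, 228, 230, 230, 230, 230, 230, 229, 229, 233, 237, 238, 238, 239, 238, 239, 238]
w9.png [([379, 109, 20, 52, 887], array([388.6, 134.3])), ([266, 235, 33, 52, 1508], array([282. , 261.7])), ([456, 268, 103, 17, 1118], array([500.4, 277.6])), ([460, 319, 88, 45, 3250], array([503.2, 340.3])), ([269, 320, 27, 9, 226], array([282. , 323.8]))]
[113, 118, 128, 142, 152, 154, 155, 155, 157, 156, 157, 157, 157, 158, 166, 183, 193, 181, 161, 155, 159, 163, 171, 186, 207, 223, 228, 231, 230, 231, 230, 230, 230, 230, 230, 230, 230, 230, 230, 230, 231, 234, 237, 238, 238, 238, 238, 238, 238, 238, 238, 238, 238, 238, 238]
```

```bash

python3 -m jog '[{"grip":255,"travel":[2.5,-0.1,0],"twist":0},{"grip":255,"travel":[2.5,0,-1],"twist":0},{"grip":255,"travel":[1.25,0,-2],"twist":0},{"grip":255,"travel":[0,0,-2.5],"twist":0},{"grip":255,"travel":[0,0,-2.5],"twist":0},{"grip":255,"travel":[0,0,0],"twist":0},{"grip":255,"travel":[0,0,0],"twist":0}]' 40

```

```text
time: 40.9
position: [0.6158, 0.2245, 0.15]
tool_rot: [1.0, -0.006, -0.0, 0.0]
ft_force: [-0.1, -0.4, -1.1]
grip_width: 0.0136
```

```bash

python3 -m jog '[{"grip":255,"travel":[0,0,-0.8],"twist":0},{"grip":255,"travel":[0,0,-0.6],"twist":0},{"grip":255,"travel":[0,0,-0.5],"twist":0},{"grip":255,"travel":[0,0,0],"twist":0}]' 40
python3 -m jog '[{"grip":255,"travel":[0,0,-0.5],"twist":0},{"grip":255,"travel":[0,0,-0.4],"twist":0},{"grip":255,"travel":[0,0,0],"twist":0}]'

```

```text
time: 41.3
position: [0.6155, 0.2234, 0.1307]
tool_rot: [1.0, -0.006, -0.001, 0.0]
ft_force: [-0.1, -0.2, -1.3]
grip_width: 0.0136
time: 41.6
position: [0.6164, 0.2234, 0.1219]
tool_rot: [1.0, -0.006, 0.0, -0.0]
ft_force: [-0.2, 0.4, 0.0]
grip_width: 0.0136
```

```bash

python3 -m jog '[{"grip":255,"travel":[0,0,-0.5],"twist":0},{"grip":255,"travel":[0,0,-0.4],"twist":0},{"grip":255,"travel":[0,0,-0.3],"twist":0},{"grip":255,"travel":[0,0,0],"twist":0}]' 50
python3 -m jog '[{"grip":255,"travel":[0,0,-0.4],"twist":0},{"grip":255,"travel":[0,0,-0.3],"twist":0},{"grip":255,"travel":[0,0,0],"twist":0}]'
python3 -m jog '[{"grip":255,"travel":[0,0,-0.2],"twist":0},{"grip":255,"travel":[0,0,0],"twist":0}]'

```

```text
time: 42.0
position: [0.6167, 0.2236, 0.1106]
tool_rot: [1.0, -0.006, 0.001, -0.0]
ft_force: [1.1, 0.8, 3.0]
grip_width: 0.0132
time: 42.3
position: [0.6167, 0.2236, 0.1037]
tool_rot: [1.0, -0.006, 0.001, -0.0]
ft_force: [-0.0, -0.2, 3.7]
grip_width: 0.0136
time: 42.5
position: [0.6167, 0.2236, 0.1014]
tool_rot: [1.0, -0.006, 0.001, -0.0]
ft_force: [0.6, 0.6, 3.3]
grip_width: 0.0137
```

```bash

python3 -m jog '[{"grip":255,"travel":[0,0,-0.1],"twist":0},{"grip":255,"travel":[0,0,0],"twist":0}]'
python3 -m jog '[{"grip":255,"travel":[0,0,-0.1],"twist":0},{"grip":255,"travel":[0,0,0],"twist":0}]'

```

```text
time: 42.7
position: [0.6168, 0.2236, 0.1012]
tool_rot: [1.0, -0.006, 0.001, -0.0]
ft_force: [1.3, -0.1, 7.5]
grip_width: 0.0137
time: 42.9
position: [0.6168, 0.2237, 0.1012]
tool_rot: [1.0, -0.006, 0.001, -0.0]
ft_force: [-1.5, -0.6, 12.3]
grip_width: 0.0137
```

```bash

python3 -m jog '[{"grip":255,"travel":[0,0,0.25],"twist":0},{"grip":120,"travel":[0,0,0],"twist":0},{"grip":120,"travel":[0,0,0],"twist":0},{"grip":120,"travel":[0,0,0],"twist":0},{"grip":120,"travel":[0,0,2],"twist":0},{"grip":255,"travel":[0,0,3],"twist":0},{"grip":255,"travel":[0,0,3],"twist":0},{"grip":255,"travel":[0,0,3],"twist":0}]'
python3 -m jog '[{"grip":255,"travel":[-2.5,-2,0],"twist":0},{"grip":255,"travel":[-2.5,-2,0],"twist":0},{"grip":255,"travel":[-2.5,0,0],"twist":0},{"grip":255,"travel":[0,0,0],"twist":0},{"grip":255,"travel":[0,0,0],"twist":0},{"grip":255,"travel":[0,0,0],"twist":0}]'
python3 - <<'E'
from h import *
o=get_obs();print(o['time'],o['position'],o['tool_rot'])
im=snap('wrist','w10.png')
hsv=cv2.cvtColor(im,cv2.COLOR_RGB2HSV)
m=((hsv[:,:,0]>100)&(hsv[:,:,0]<130)&(hsv[:,:,1]>150)&(hsv[:,:,2]>90)).astype(np.uint8); m[250:]=0
n,l,s,c=cv2.connectedComponentsWithStats(m); print([(s[i].tolist(),c[i].round(1)) for i in range(1,n) if s[i][4]>100])
for yc in (.2243,.1443):
  for dz in (0,.009): print(yc,dz,[proj('wrist',np.array(p)).round(1).tolist() for p in ([.5965,yc+.007,.103+dz],[.5965,yc-.007,.103+dz],[.6355,yc,.103+dz],[.571,yc+.023,.077+dz],[.571,yc-.023,.077+dz])])
cv2.imwrite('pics/w10c.png',cv2.resize(im[0:260,:,::-1],None,fx=1.42,fy=1.42,interpolation=2))
a=snap('scene','s1.png'); b=cv2.cvtColor(a,cv2.COLOR_RGB2BGR)[120:260,230:400]
cv2.imwrite('pics/comb.png',np.vstack([cv2.imread('pics/w10c.png')[:,:700],cv2.resize(b,(700,576))[150:380]]))
E
```

```text
time: 43.7
position: [0.6151, 0.2233, 0.2116]
tool_rot: [1.0, -0.006, -0.001, 0.0]
ft_force: [-0.4, -0.2, 0.1]
grip_width: 0.0289
time: 44.3
position: [0.5422, 0.1837, 0.2117]
tool_rot: [1.0, -0.006, 0.001, -0.0]
ft_force: [0.4, 0.1, 0.3]
grip_width: 0.0005
44.3 [0.54224516 0.18370502 0.21169571] [ 9.99980984e-01 -6.13429901e-03  6.29412437e-04 -7.98988887e-05]
[([213, 91, 21, 57, 1086], array([223.2, 118.8])), ([327, 91, 21, 58, 1084], array([336.8, 119.2]))]
0.2243 0 [[212.4, 149.4], [232.6, 149.1], [219.3, 89.6], [200.2, 180.4], [259.2, 179.7]]
0.2243 0.009 [[209.8, 150.3], [230.8, 150.1], [216.9, 88.3], [197.6, 182.3], [258.4, 181.5]]
0.1443 0 [[328.3, 147.9], [348.6, 147.7], [340.1, 88.0], [302.8, 179.1], [361.8, 178.5]]
0.1443 0.009 [[330.0, 148.8], [351.1, 148.6], [342.3, 86.7], [303.5, 181.0], [364.4, 180.3]]
```

View pics/comb.png

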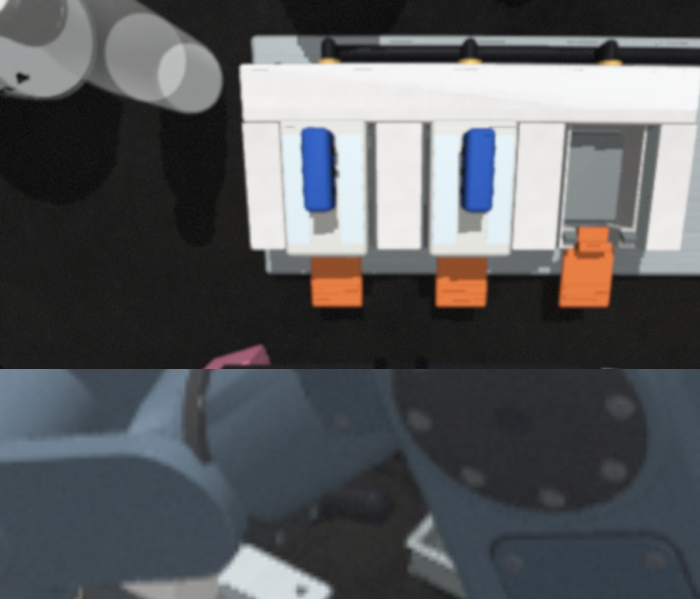

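Both fresh cassettes are seated, with fins at wrist px (223,119) and (337,119) matching the latched prediction. Now the pump lever.

```bash

python3 -m jog '[{"grip":255,"travel":[-2,0,2.5],"twist":0},{"grip":255,"travel":[-2.2,-4,1.5],"twist":0},{"grip":255,"travel":[0,-4,0],"twist":0},{"grip":255,"travel":[0,-4,0],"twist":0},{"grip":255,"travel":[0,-4,0],"twist":0},{"grip":255,"travel":[0,-4,0],"twist":0},{"grip":255,"travel":[0,-4,0],"twist":0},{"grip":255,"travel":[0,-4,0],"twist":0}]'
python3 -m jog '[{"grip":255,"travel":[0,-4,0],"twist":0},{"grip":255,"travel":[0,-1.3,0],"twist":0},{"grip":255,"travel":[0,0,0],"twist":0},{"grip":255,"travel":[0,0,0],"twist":0}]'
python3 - <<'E'
from h import *
print(get_obs()['position'])
snap('wrist','w11.png');snap('top','top3.png')
for c in ('wrist','top'): 
  for n in ('lever_grip','pump_lever','tray'): print(n,c,[(np.round(r['at'],3).tolist(),round(r['p'],2)) for r in search_frame(n,c)])
# black grip in the first top picture
for u,v in [(488,178),(506,178),(491,250),(504,250)]: print(pix('top',110+u/2.4,120+v/2.4,.18).round(3))
E
```

```text
time: 45.2
position: [0.4997, -0.0984, 0.2518]
tool_rot: [1.0, -0.006, 0.0, 0.0]
ft_force: [1.2, -0.6, -0.6]
grip_width: 0.0005
time: 45.6
position: [0.4989, -0.1486, 0.2514]
tool_rot: [1.0, -0.006, -0.0, -0.001]
ft_force: [0.8, 1.0, 0.5]
grip_width: 0.0007
[ 0.49891685 -0.14861445  0.25143942]
lever_grip wrist [([0.555, -0.15, 0.171], 0.6)]
pump_lever wrist [([0.558, -0.146, 0.176], 0.86)]
tray wrist [([0.472, -0.352, 0.0], 0.61)]
lever_grip top [([0.636, -0.149, 0.139], 0.67)]
pump_lever top [([0.64, -0.146, 0.134], 0.53)]
tray top [([0.426, -0.377, 0.005], 0.73)]
[ 0.574 -0.141  0.18 ]
[ 0.574 -0.163  0.18 ]
[ 0.487 -0.143  0.18 ]
[ 0.487 -0.159  0.18 ]
```

```bash

python3 -m jog '[{"grip":255,"travel":[0.6,-0.15,-2],"twist":0},{"grip":255,"travel":[0,0,-2],"twist":0},{"grip":255,"travel":[0,0,-2],"twist":0},{"grip":255,"travel":[0,0,-2],"twist":0},{"grip":255,"travel":[0,0,-2],"twist":0},{"grip":255,"travel":[0,0,-2],"twist":0},{"grip":255,"travel":[0,0,-1.5],"twist":0},{"grip":255,"travel":[0,0,0],"twist":0}]'
python3 -m jog '[{"grip":255,"travel":[0,0,-0.8],"twist":0},{"grip":255,"travel":[0,0,-0.5],"twist":0},{"grip":255,"travel":[0,0,0],"twist":0}]'

```

```text
time: 46.8
position: [0.5049, -0.1508, 0.1163]
tool_rot: [1.0, -0.006, -0.001, -0.0]
ft_force: [-2.1, 0.6, 8.4]
grip_width: 0.0006
time: 47.1
position: [0.5069, -0.151, 0.105]
tool_rot: [1.0, -0.006, 0.002, 0.0]
ft_force: [0.9, 1.2, 10.2]
grip_width: 0.0008
```

```bash

python3 -m jog '[{"grip":255,"travel":[0,0,-0.3],"twist":0},{"grip":255,"travel":[0,0,0],"twist":0}]'
python3 -m jog '[{"grip":255,"travel":[0,0,-0.3],"twist":0},{"grip":255,"travel":[0,0,0],"twist":0}]'

```

```text
time: 47.3
position: [0.5074, -0.151, 0.1025]
tool_rot: [1.0, -0.006, 0.003, 0.001]
ft_force: [1.4, 2.8, 9.9]
grip_width: 0.0003
time: 47.5
position: [0.5079, -0.151, 0.101]
tool_rot: [1.0, -0.006, 0.003, 0.001]
ft_force: [-0.6, 4.4, 20.5]
grip_width: 0.0006
```

```bash

python3 -m jog '[{"grip":255,"travel":[0,0,2.1],"twist":0},{"grip":255,"travel":[0,0,2.1],"twist":0},{"grip":255,"travel":[0,0,2.1],"twist":0},{"grip":255,"travel":[0,0,2.1],"twist":0},{"grip":255,"travel":[0,0,2.1],"twist":0},{"grip":255,"travel":[0,0,2.1],"twist":0},{"grip":255,"travel":[0,0,0],"twist":0},{"grip":255,"travel":[0,0,0],"twist":0}]'
python3 -m jog '[{"grip":255,"travel":[0,0,0],"twist":0},{"grip":255,"travel":[0,0,-2.1],"twist":0},{"grip":255,"travel":[0,0,-2.1],"twist":0},{"grip":255,"travel":[0,0,-2.1],"twist":0},{"grip":255,"travel":[0,0,-2.1],"twist":0},{"grip":255,"travel":[0,0,-2.1],"twist":0},{"grip":255,"travel":[0,0,-2.1],"twist":0},{"grip":255,"travel":[0,0,0],"twist":0}]'
python3 -m jog '[{"grip":255,"travel":[0,0,0],"twist":0},{"grip":255,"travel":[0,0,0],"twist":0}]'

```

```text
time: 48.3
position: [0.505, -0.1508, 0.2239]
tool_rot: [1.0, -0.006, 0.0, 0.0]
ft_force: [-1.0, -0.1, 0.5]
grip_width: 0.0006
time: 49.1
position: [0.5068, -0.1512, 0.0999]
tool_rot: [1.0, -0.007, 0.002, 0.0]
ft_force: [-2.7, 3.6, 29.4]
grip_width: 0.0003
time: 49.3
position: [0.5066, -0.1511, 0.1002]
tool_rot: [1.0, -0.006, 0.002, 0.001]
ft_force: [-2.2, 3.5, 25.6]
grip_width: 0.0004
```

```bash

python3 -m jog '[{"grip":255,"travel":[0,0,2.1],"twist":0},{"grip":255,"travel":[0,0,2.1],"twist":0},{"grip":255,"travel":[0,0,2.1],"twist":0},{"grip":255,"travel":[0,0,2.1],"twist":0},{"grip":255,"travel":[0,0,2.1],"twist":0},{"grip":255,"travel":[0,0,2.2],"twist":0},{"grip":255,"travel":[0,0,0],"twist":0},{"grip":255,"travel":[0,0,0],"twist":0}]'
python3 -m jog '[{"grip":255,"travel":[0,0,0],"twist":0},{"grip":255,"travel":[0,0,-2.1],"twist":0},{"grip":255,"travel":[0,0,-2.1],"twist":0},{"grip":255,"travel":[0,0,-2.1],"twist":0},{"grip":255,"travel":[0,0,-2.1],"twist":0},{"grip":255,"travel":[0,0,-2.1],"twist":0},{"grip":255,"travel":[0,0,-2],"twist":0},{"grip":255,"travel":[0,0,0],"twist":0}]'
python3 -m jog '[{"grip":255,"travel":[0,0,2],"twist":0},{"grip":255,"travel":[0,0,2.1],"twist":0},{"grip":255,"travel":[0,0,2.1],"twist":0},{"grip":255,"travel":[0,0,2.1],"twist":0},{"grip":255,"travel":[0,0,2.1],"twist":0},{"grip":255,"travel":[0,0,2.1],"twist":0},{"grip":255,"travel":[0,0,0],"twist":0},{"grip":255,"travel":[0,0,0],"twist":0}]'
python3 -m jog '[{"grip":255,"travel":[0,0,0],"twist":0},{"grip":255,"travel":[0,0,-2.1],"twist":0},{"grip":255,"travel":[0,0,-2.1],"twist":0},{"grip":255,"travel":[0,0,-2.1],"twist":0},{"grip":255,"travel":[0,0,-2.1],"twist":0},{"grip":255,"travel":[0,0,-2.1],"twist":0},{"grip":255,"travel":[0,0,-2],"twist":0},{"grip":255,"travel":[0,0,0],"twist":0}]'
python3 -m jog '[{"grip":255,"travel":[0,0,2],"twist":0},{"grip":255,"travel":[0,0,2.1],"twist":0},{"grip":255,"travel":[0,0,2.1],"twist":0},{"grip":255,"travel":[0,0,2.1],"twist":0},{"grip":255,"travel":[0,0,2.1],"twist":0},{"grip":255,"travel":[0,0,2.1],"twist":0},{"grip":255,"travel":[0,0,0],"twist":0},{"grip":255,"travel":[0,0,0],"twist":0}]'

```

```text
time: 50.1
position: [0.5044, -0.1507, 0.2238]
tool_rot: [1.0, -0.006, -0.001, -0.0]
ft_force: [-0.5, 0.2, -0.2]
grip_width: 0.0005
time: 50.9
position: [0.5064, -0.1511, 0.1004]
tool_rot: [1.0, -0.007, 0.001, -0.0]
ft_force: [-0.6, 2.5, 20.5]
grip_width: 0.0004
time: 51.7
position: [0.5043, -0.1506, 0.2236]
tool_rot: [1.0, -0.006, -0.001, -0.001]
ft_force: [-0.6, 0.0, -0.3]
grip_width: 0.0003
time: 52.5
position: [0.5064, -0.1511, 0.1004]
tool_rot: [1.0, -0.007, 0.001, -0.0]
ft_force: [-0.8, 2.3, 21.4]
grip_width: 0.0004
time: 53.3
position: [0.5043, -0.1507, 0.2236]
tool_rot: [1.0, -0.006, -0.001, -0.0]
ft_force: [0.6, 0.6, -0.3]
grip_width: 0.0003
```

```bash

python3 -m jog '[{"grip":255,"travel":[0,0,0],"twist":0},{"grip":255,"travel":[0,0,-2.1],"twist":0},{"grip":255,"travel":[0,0,-2.1],"twist":0},{"grip":255,"travel":[0,0,-2.1],"twist":0},{"grip":255,"travel":[0,0,-2.1],"twist":0},{"grip":255,"travel":[0,0,-2.1],"twist":0},{"grip":255,"travel":[0,0,-2],"twist":0},{"grip":255,"travel":[0,0,0],"twist":0}]'
python3 -m jog '[{"grip":255,"travel":[0,0,2],"twist":0},{"grip":255,"travel":[0,0,2.1],"twist":0},{"grip":255,"travel":[0,0,2.1],"twist":0},{"grip":255,"travel":[0,0,2.1],"twist":0},{"grip":255,"travel":[0,0,2.1],"twist":0},{"grip":255,"travel":[0,0,2.1],"twist":0},{"grip":255,"travel":[-2,0,3],"twist":0},{"grip":255,"travel":[-2.5,3,2],"twist":0}]'
python3 -m jog '[{"grip":255,"travel":[-2,4,0],"twist":0},{"grip":255,"travel":[0,4,0],"twist":0},{"grip":255,"travel":[0,4,0],"twist":0},{"grip":255,"travel":[0,4,0],"twist":0},{"grip":255,"travel":[0,4,0],"twist":0},{"grip":255,"travel":[0,0,0],"twist":0},{"grip":255,"travel":[0,0,0],"twist":0},{"grip":255,"travel":[0,0,0],"twist":0}]'
python3 - <<'E'
from h import *
im=snap('top','top4.png'); a=cv2.imread('pics/top0.png').astype(int)
d=np.abs(im[:,:,::-1].astype(int)-a).max(2)>40
n,l,s,c=cv2.connectedComponentsWithStats(d.astype(np.uint8))
for i in range(1,n):
    if s[i][4]>8 and c[i][1]<300: print(s[i],c[i].round())
b=im[:,:,::-1]
L=cv2.resize(b[120:300,110:440],None,fx=1.65,fy=1.65,interpolation=2); G=cv2.resize(b[148:192,280:325],(250,250),interpolation=2)
L=np.pad(L,((0,0),(0,0),(0,0))); out=np.zeros((300,800,3),np.uint8); out[:297,:L.shape[1]]=L[:297]; out[:250,547:797]=G
cv2.imwrite('pics/final.png',out)
E
```

```text
time: 54.1
position: [0.5064, -0.1511, 0.1004]
tool_rot: [1.0, -0.007, 0.001, -0.0]
ft_force: [-1.1, 3.0, 21.7]
grip_width: 0.0002
time: 54.9
position: [0.4613, -0.1235, 0.2751]
tool_rot: [1.0, -0.008, 0.001, 0.001]
ft_force: [0.4, 1.2, 0.1]
grip_width: 0.0005
time: 55.7
position: [0.4398, 0.0783, 0.274]
tool_rot: [1.0, -0.007, -0.001, 0.0]
ft_force: [-0.4, 0.4, 0.1]
grip_width: 0.0004
[291 173   6   4  12] [293. 174.]
[188 178  14  20 214] [194. 187.]
[212 178  17  20 243] [220. 187.]
[140 198  19  24 387] [148. 209.]
[187 199  15   1  15] [194. 199.]
[213 199  14   2  15] [219. 199.]
[359 234  18  31 403] [367. 250.]
[385 235  19  30 435] [393. 250.]
[135 243  19  24 403] [143. 254.]
```

View pics/final.png

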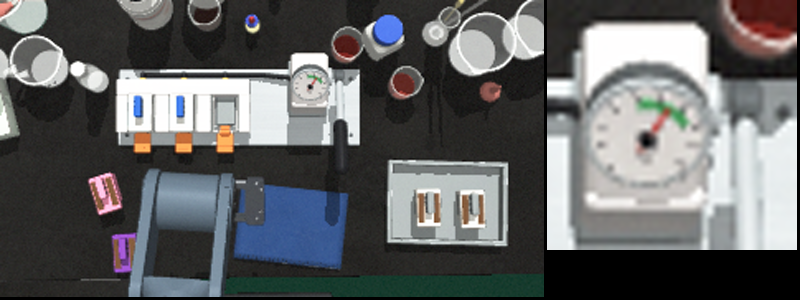

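Both fresh cassettes are in their bays at (138,105) and (180,105). Both used ones stand in the tray at (428,208) and (472,208). The lever is back up, and the inset shows the needle in the green at (668,115). Only the moved cassettes and the needle differ from the first picture, outside the area the arm hides, so I'm handing in.

```bash
python3 -c "
from rig import *
print(hand_in())"
```

```text
the job is handed in; nothing more can be done
None
```

The filter change is done and handed in, at about 56 s on the robot's clock.

- **Used cassettes:** There were two, in the left and middle bays. I pressed each paddle and saw both pop up about 9 mm. I then lifted them out and stood them in the tray. My first grasp on the middle one closed on nothing, but a picture showed the cassette undisturbed, and the second try held.
- **Fresh cassettes:** I pushed one into the middle bay and one into the left bay, until each hit a firm stop about 2.6 mm below its seat at 12–15 N. After I let go, the wrist pictures matched the latched height in both bays, not the popped height. The right bay was empty from the start and stays empty.
- **Pump:** I made five full strokes to the bottom stop. The peak force I read was about 29 N. The needle stands in the green and the lever is back up.

In the last top-camera picture, only the moved cassettes and the needle had changed from the first one. The tray had not been knocked, and the glassware and the pink look-alike had not moved. The arm hid the marker pen and part of the purple look-alike in that picture, so I could not check those two. No check failed.

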